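# Pack the bolt-work case and push the safe handle home

### The job

Finish assembling the safe's bolt-work: stand the aluminium bolt block and the plain steel roller side by side in the narrow pocket of the open grey lock case, both upright and flat on its floor. Then take the safe handle from its wooden stand, put its keyed shaft into the hub, turn it until the key slips into the keyway, and keep pushing against the spring until the collar sits flush on the hub. Finish still gripping the handle and holding it pressed home; do not let go, and leave the other things on the bench where they are.

Things in the scene. Friction and masses are not known exactly. Their poses are not given: they have to be found in the camera images.
- case: grey steel lock case fixed to the bench, an open-topped box 110 (x) x 200 (y) x 28 mm high, walls 4 mm, floor 5 mm; origin at the centre of its underside. A cross wall (28 mm high) cuts off the narrow pocket at its +y end; in the larger room towards -y stands the hub, a fixed round steel tower 54 mm in diameter, 62 mm high, that does not turn
- pocket (a point): centre of the pocket's floor, 73 mm to +y of the case's origin and 5 mm up, axes as the case. The pocket is 102 mm (x) x 45.5 mm (y) inside, its rim 23 mm above this point. Block (54 mm along x, 38 mm along y) and roller (40 mm) stand side by side along x, in either order, with 8 mm to spare in all
- hub_mouth (a point): centre of the bore at the hub's flat top, 62 mm above the bench, 45 mm to -y of the case's origin; axes as the case. Vertical bore 22 mm wide; one keyway 8 mm wide, full depth, out to 16 mm from the axis, visible from above. Its angle is not reported: it points within 0.5 rad of the case's +x; find it by turning with the key lightly on the hub's top until it drops, or by looking
- ejector (a joint): spring plunger inside the bore (16 mm diameter): 0 when up, its top 28 mm below the hub's top; grows as the shaft pushes it down, 0.010 m when the collar is flush, stops at 0.012. It pushes up with 4 N at 0 and 12 N at 0.010
- handle: safe handle, loose, 0.32 kg, upright in the stand; origin at the lower tip of its shaft, z up. Shaft 20 mm wide, 38 mm long, lowest 16 mm plain with chamfered tip, above it a key 6 mm wide on the +x side out to 14.5 mm from the axis. Level grip bar 16 mm wide (y), 20 mm high (60 to 80 mm above the origin), x from -40 to +70 mm, with a 24 mm black ball at the +x end, above the key
- collar (a point): centre of the underside of the handle's collar (44 mm wide, 6 mm thick), 38 mm above the handle's origin, axes as the handle; above the collar an 18 mm wide neck leads to the grip bar. With the key resting on the hub beside the keyway, this point is 22 mm above the hub's top; fully home it is 0
- stand: wooden stand fixed to the bench, 90 x 90 x 50 mm, origin at the centre of its underside; the handle's shaft hangs in its 32 mm wide hole, the collar resting on its top
- block: aluminium bolt block, upright, 54 (x) x 38 (y) x 50 mm high, about 0.3 kg, two dark dots on top; origin at the centre of its underside
- roller: plain steel cylinder standing upright, 40 mm in diameter, 50 mm tall, about 0.4 kg; origin at the centre of its underside
- padlock: bystander, to be left alone: brass padlock lying flat, body 42 x 45 x 22 mm with a steel shackle to its +y; origin on its underside
- keys: bystander, to be left alone: bunch of four flat keys, about 110 mm across, 5 mm thick; origin on its underside
- screwdriver: bystander, to be left alone: screwdriver 180 mm long, lying; origin on its underside
- brush: bystander, to be left alone: bench brush 170 mm long, lying; origin on its underside
- oil_can: bystander, to be left alone: white oil can, 52 mm diameter, 130 mm tall; origin on its underside
- lock_plug: bystander, to be left alone: short brass disc-like lock plug standing on end, 32 mm diameter, 28 mm tall (not one of the parts to pack); origin on its underside

How it is judged:
By the outcome, as a careful person would: the job done as asked, in the order asked, and still so for the second after the job is handed in, while the arm keeps its last pose, push and grip.
It also fails if it takes over 72 s, if anything falls off the work surface, if the arm or the gripper's body presses on something with over 40 N, if the wrist force passes 120 N, or if a joint passes its speed limit or range.

### The arm

A 7-joint arm with a two-finger parallel gripper is mounted at the origin on the work surface. World frame = base frame: x ahead of the robot, y to its left, z up, the work surface at z = 0. Lengths are in mm, angles in rad, forces in N, time in s.
With the tool pointing down it reaches from about 350 to 900 mm from the base axis. Payload 8.1 kg.
Tool frame: the origin (TCP) lies midway between the tips of the shut fingers; the grasp point (between the pads) lies 19 mm behind it; z points along the fingers, y is the line along which they close (so a half turn about z gives the same grasp; the last joint's range is limited). The gripper opens to 85 mm and grips with 20 to 120 N. Pads are 22 mm wide; open, the fingers measure 114 mm over their backs; the gripper's body (76 mm by 85 mm) begins 54 mm behind the grasp point. The pads swing forward as they close: fully open they stand 13 mm farther back than shut.
Start: joints at [-1.411, 0.434, 0.025, 1.573, -0.012, 1.134, -0.075], TCP at [162.394, 603.549, 194.623] pointing down, gripper open.
Joint ranges: [-2.62, 2.62], [-0.44, 2.09], [-1.27, 1.32], [0.08, 2.57], [-1.32, 4.46], [0.12, 2], [-2.74, 2.74]. Speed limits (rad/s): [2.22, 2.22, 3.01, 3.01, 3.14, 3.14, 3.14].

### API

Orientations are given as a unit quaternion [w, x, y, z].
In Python, from bench import robot gives the robot as it stands.
- The arm moves only by the tool move_arm, never from a script. Its argument "increments" is a list of rows, each a list of 4 numbers: the shift along the tool's x, y, z in m, then the turn about the tool's z in rad. A call has 1 to 5 rows; each row shifts and turns the commanded pose from where the row before left it, along the tool's axes as they then stand; what a row does not reach is not made up. A row lasts 1/12 s, in which the tool goes at most 41.7 mm and 7.16 degrees, less where a joint would pass 70% of its speed; a pose out of reach is approached as far as the arm can. A call is refused whole if a number of a shift passes 0.0417 or a number of a turn 0.125, either way. A call with a gripper value outside its range is refused whole. "grip" is the finger opening in m, from 0 to 0.0854, set as the call begins (left out, the last holds). The fingers move at their own pace and stop on an object; "grip_force" is the grip in N (left out, the last holds). Time passes only in rows, so rows that do not move let the fingers close. It gives the time, the measured TCP pose, the force, the opening and the grip force at its end, in the units of the state.
- robot.state(): the state, without advancing time (a new reading comes with each control period).
- robot.get_image(name): name is "scene" or "side" or "wrist"; returns a dict with "img" (420x560x3 uint8, red, green, blue), "depth" (420x560 float32, mm along the optical axis (not along the pixel's ray), 0 where there is no reading), "vertical_fov" (degrees; the focal length in pixels is half the picture's height over the tangent of half this angle, whatever the lens; pixels are square), "cx", "cy" (the principal point, pixels), "camera_from_world" (4x4, takes a point from world to camera coordinates). Camera axes: x right, y down, z forward; pixel columns grow to the right and rows downward; lengths in mm; the calibration is good to about 2 mm. A picture is of the moment at which its call begins.
- robot.finish_job(): hands the job in; it is judged then, once.
The state is a dict: "t": time; "q": joint angles; "joint_vel": joint speeds; "tau": joint torques, N m; "ee_pos": TCP position; "ee_rot": TCP orientation; "contact_force": force on the tool from outside, world axes, zero at the start; "torque": the same for the moment, N m; "width": opening from 0.0 (shut) to 1.0 (fully open); "gripper_force": force on a finger pad.
Only numpy, scipy, OpenCV 4.12 (cv2) and the standard library are available. Lean on these libraries where they do the work, as an engineer would, in place of code of your own. Each camera call takes 0.05 s, during which the arm holds its last target. There are 200 camera calls.

## Working session

There is one attempt and no reset: what is moved stays moved. The work goes in short steps, Python scripts to look and compute and a tool call to move; the robot and the scene stay as the last step left them, time stands still between calls to the robot, and variables do not carry over. Pictures are saved under pics/ and viewed, at most 10 in all, crops included, and the job is handed in when it is done.

Besides the shell and the picture viewer there is one more tool, called after "Emit:" as name(argument=value, ...), one argument or row to a line, values as JSON. move_arm: Moves the arm, as the interface text tells. Its arguments: {"type":"object","properties":{"increments":{"type":"array","items":{"type":"array","items":{"type":"number"}}},"grip":{"type":"number"},"grip_force":{"type":"number"}},"required":["increments"]}

```bash
mkdir -p pics
cat > h.py <<'E'
import numpy as np, cv2
from bench import robot
def grab(n):
    d=robot.get_image(n); np.savez(f'pics/{n}.npz',**d); return d
def save(d,name): cv2.imwrite('pics/'+name, cv2.cvtColor(d['img'],cv2.COLOR_RGB2BGR))
def pts(d):
    h,w=d['depth'].shape; f=h/2/np.tan(np.radians(d['vertical_fov'])/2)
    v,u=np.mgrid[:h,:w]; z=d['depth'].astype(float)
    P=np.stack([(u-d['cx'])/f*z,(v-d['cy'])/f*z,z,np.ones_like(z)],-1)
    W=P@np.linalg.inv(d['camera_from_world']).T
    W[z==0]=np.nan
    return W[...,:3]
E
python3 - <<'E'
from h import *
s=robot.state(); print(s)
a=grab('scene');save(a,'s1.png');b=grab('side');save(b,'d1.png')
for d in(a,b): print(np.linalg.inv(d['camera_from_world'])[:3,3],d['vertical_fov'],d['cx'],d['cy'])
ims=np.hstack([a['img'],b['img']]);
c=grab('wrist');save(c,'w1.png')
E
```

```text
{'t': 0.0, 'q': array([-1.41059318,  0.43519204,  0.02494601,  1.5741121 , -0.01157629,
        1.134025  , -0.07508372]), 'joint_vel': array([ 0.00021213,  0.00094772,  0.00194039, -0.00166179,  0.00143719,
       -0.00076515, -0.00115886]), 'tau': array([-4.80390063e-04, -6.70464134e+01,  1.02516331e+00, -3.16218424e+01,
        1.56474364e-02,  1.26396000e-02,  3.50513994e-05]), 'ee_pos': array([162.27096825, 602.96547972, 193.83914809]), 'ee_rot': array([-2.76922739e-05,  1.31033221e-01,  9.91377658e-01, -7.95509607e-04]), 'contact_force': array([ 0.08712679, -0.28763958, -0.43161493]), 'torque': array([0.0138619 , 0.02140613, 0.05701171]), 'gripper_force': 0.0, 'width': 1.0053901361404802}
[ 984.87655676 -634.49001761  725.30161252] 51.69661206484707 278.47215184487607 219.62059037758848
[489.88741764 905.20234084 835.45272047] 52.91721096425729 270.1634270970892 204.70454345561978
```

View pics/s1.png

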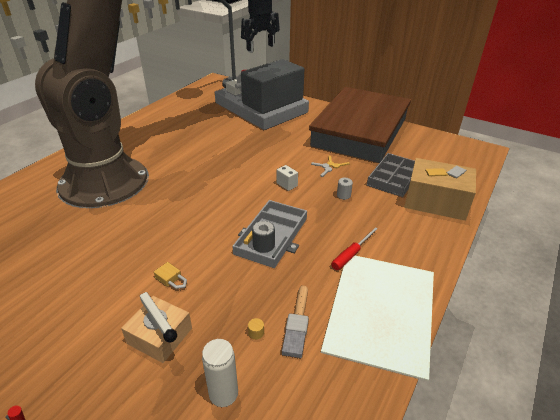

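View pics/d1.png

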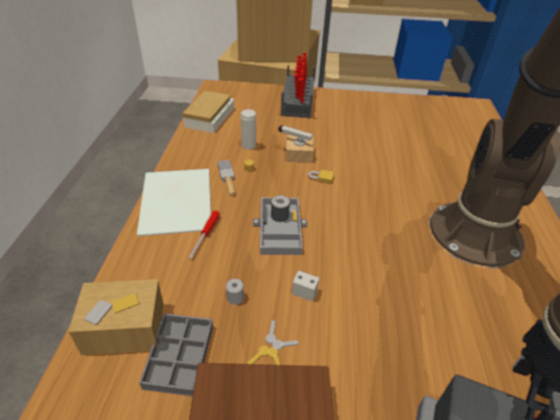

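The scene view shows the block at (287,177), roller (345,188), case (270,233), hub (263,235) and stand with handle (157,325). In the side view they are at (306,285), (235,291), (281,225), (281,207) and (300,147). Next I'll measure by depth.

Run:
```python
from h import *
C={'scene':dict(block=(287,177,16),roller=(345,188,14),case=(270,233,45),stand=(157,325,45)),
'side':dict(block=(306,285,20),roller=(235,291,16),case=(281,225,38),stand=(300,147,30))}
for n in C:
    d=np.load(f'pics/{n}.npz'); W=pts(d)
    for k,(u,v,r) in C[n].items():
        w=W[v-r:v+r,u-r:u+r].reshape(-1,3); z=w[:,2]
        if k in('block','roller'): w=w[(z>44)&(z<60)]
        if k=='case':
            hub=w[(z>57)&(z<70)]; print(n,'hub',len(hub),hub.mean(0),cv2.minAreaRect(hub[:,:2].astype(np.float32)))
            w=w[(z>23)&(z<33)]
        if k=='stand':
            b=w[(z>80)]; print(n,'bar',len(b),np.nanmedian(b,0),b[:,2].max(),cv2.minAreaRect(b[:,:2].astype(np.float32)))
            w=w[(z>44)&(z<53)]
        print(n,k,len(w),np.median(w,0),cv2.minAreaRect(w[:,:2].astype(np.float32)))
```

```text
scene block 162 [469.06896909 264.48432296  49.29175517] ((468.4734191894531, 267.609130859375), (39.918487548828125, 55.7637939453125), 73.51789093017578)
scene roller 108 [631.07708447 303.42690695  49.436746  ] ((630.1727294921875, 305.3249816894531), (37.520755767822266, 37.06375503540039), 63.987464904785156)
scene hub 248 [554.86083155   8.57889349  61.02722995] ((554.0855102539062, 10.141220092773438), (52.26773452758789, 53.041290283203125), 18.66122055053711)
scene case 623 [555.59324664  43.66196991  27.02340228] ((548.1712646484375, 55.03034210205078), (111.5805435180664, 205.2122039794922), 6.903448104858398)
scene bar 582 [ 549.59165592 -326.88171992   91.22511474] 95.57257924848307 ((541.36865234375, -320.8021240234375), (23.244281768798828, 123.68310546875), 66.89656829833984)
scene stand 1308 [ 524.40843813 -329.93178277   49.67541713] ((519.242919921875, -314.0288391113281), (93.33541870117188, 91.46614074707031), 3.4589130878448486)
side block 316 [464.6619801  273.51294359  50.11954142] ((464.6598815917969, 269.7925720214844), (42.49434280395508, 53.67119598388672), 71.81181335449219)
side roller 202 [627.96200938 311.49573652  50.53637647] ((628.125, 310.0234069824219), (39.21250915527344, 37.248958587646484), 6.736794471740723)
side hub 177 [551.52436406  14.51504695  61.64047964] ((552.7429809570312, 11.59378433227539), (50.62742233276367, 56.61058807373047), 5.193342685699463)
side case 449 [539.75898262 102.73015577  27.64740945] ((546.2659301757812, 56.22574234008789), (109.88702392578125, 206.18222045898438), 6.81796407699585)
side bar 191 [ 533.46821649 -314.39853967   89.70849399] 95.48707167873931 ((538.7140502929688, -318.5754089355469), (21.2132625579834, 123.82864379882812), 70.13155364990234)
side stand 277 [ 524.69116477 -293.1291785    49.70607805] ((517.42578125, -310.99102783203125), (89.86310577392578, 97.98464965820312), 3.071403980255127)
```

```bash
cat >> h.py <<'E'
def tool(s=None):
    s=s or robot.state(); w,x,y,z=s['ee_rot']
    from scipy.spatial.transform import Rotation as R
    return np.array(s['ee_pos']),R.from_quat([x,y,z,w]).as_matrix()
def plan(target,yaw_y=None):
    "shift (mm, tool axes) and turn (rad, about tool z) to target; yaw_y: wanted world angle (deg) of tool y"
    p,R=tool(); d=R.T@(np.array(target)-p); a=np.degrees(np.arctan2(R[1,1],R[0,1]))
    t=0
    if yaw_y is not None: t=-np.radians((yaw_y-a+90)%180-90)
    print('pos',p.round(1),'tooly',round(a,2),'shift',d.round(1),'turn',round(t,3),'tilt',R[:,2].round(3))
E
python3 - <<'E'
from h import *
a=np.load('pics/scene.npz');b=np.load('pics/side.npz')
for d in(a,b):
    w=pts(d).reshape(-1,3); p0=np.array([162,603]);p1=np.array([466,268]);L=np.linalg.norm(p1-p0);e=(p1-p0)/L
    q=w[:,:2]-p0; t=q@e; o=abs(q@[-e[1],e[0]])
    for k in range(-50,500,50):
        m=(t>k)&(t<k+50)&(o<100)&(w[:,2]<600); print(k,m.sum(),np.nanpercentile(w[m,2],99) if m.any() else None)
plan([466,268,194])
E
```

```text
-50 682 346.7508613456948
0 2036 396.797146943821
50 1684 170.6823224786979
100 498 48.348231466781364
150 418 2.869527050446177
200 460 2.7573305217985107
250 500 3.100488699688608
300 531 2.9453050847495565
350 439 2.7450413009725323
400 528 50.556247948845986
450 964 51.664461143880054
-50 1635 391.91314401213947
0 3932 450.9383370321379
50 1442 172.85871991991738
100 1824 50.051571691332214
150 2339 3.9178686196678
200 2115 3.94125392598653
250 1824 3.9964177867281725
300 1740 4.057077565296413
350 1582 4.073451841726335
400 1673 52.07215984621766
450 1122 52.21148106304167
pos [162.3 603.1 194. ] tooly 74.94 shift [-3.803e+02 -2.447e+02  3.000e-01] turn 0 tilt [-0.    -0.001 -1.   ]
```

View pics/w1.png

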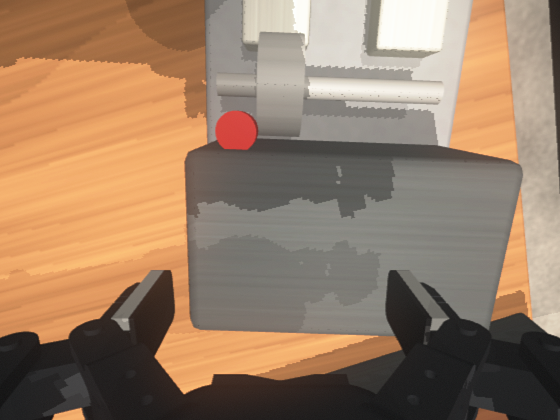

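The first wrist view shows the fingers at about (145,310) and (420,310), just above a black machine. I'll lift first, then travel.

Emit:
move_arm(
  increments=[
    [0,0,-0.035,0],
    [0,0,-0.035,0],
    [-0.0293,-0.0188,0,0],
    [-0.0293,-0.0188,0,0],
    [-0.0293,-0.0188,0,0],
  ],
  grip=0.0854,
)

```text
t: 0.57
ee_pos: [233.0, 525.6, 264.9]
ee_rot: [0.0, 0.13, 0.991, 0.0]
contact_force: [0.7, -0.5, 0.2]
width: 1.0
gripper_force: 0.0
```

Emit:
move_arm(
  increments=[
    [-0.0293,-0.0188,0,0],
    [-0.0293,-0.0188,0,0],
    [-0.0293,-0.0188,0,0],
    [-0.0293,-0.0188,0,0],
    [-0.0293,-0.0188,0,0],
  ],
)

```text
t: 0.98
ee_pos: [350.4, 395.8, 264.5]
ee_rot: [-0.0, 0.131, 0.991, -0.0]
contact_force: [0.7, 0.1, -1.0]
width: 0.998
gripper_force: 0.0
```

Emit:
move_arm(
  increments=[
    [-0.0293,-0.0188,0,0],
    [-0.0293,-0.0188,0,0],
    [-0.0293,-0.0188,0,0],
    [0,0,0,0],
    [0,0,0,0],
  ],
)

```text
t: 1.4
ee_pos: [421.3, 318.0, 264.5]
ee_rot: [0.0, 0.133, 0.991, -0.0]
contact_force: [-0.1, 0.9, 0.3]
width: 0.999
gripper_force: 0.0
```

Run:
```python
from h import *
c=grab('wrist');save(c,'w2.png'); print(robot.state()['t'],np.linalg.inv(c['camera_from_world']).round(3))
plan([466,268,22],73)
W=pts(c)
for n,x,y in(('block',466,269),('roller',629,308)):
    m=(abs(W[...,0]-x)<50)&(abs(W[...,1]-y)<50)&(W[...,2]>44)&(W[...,2]<56)
    if m.sum()>20:
        w=W[m]; print(n,len(w),w.mean(0),cv2.minAreaRect(w[:,:2].astype(np.float32)))
```

```text
1.45 [[ 2.65000e-01  9.28000e-01  2.60000e-01  3.55725e+02]
 [ 9.64000e-01 -2.56000e-01 -7.20000e-02  3.36845e+02]
 [-0.00000e+00  2.70000e-01 -9.63000e-01  4.45083e+02]
 [ 0.00000e+00  0.00000e+00  0.00000e+00  1.00000e+00]]
pos [420.  319.7 264.5] tooly 74.84 shift [-58.1 -37.8 242.4] turn 0.032 tilt [-0. -0. -1.]
block 1452 [465.10231036 270.83351676  50.97240949] ((466.5852355957031, 270.43475341796875), (37.23211669921875, 54.43144226074219), 72.77210235595703)
roller 728 [627.20097701 308.70181637  50.57368613] ((629.2467651367188, 308.489013671875), (39.146446228027344, 39.01498794555664), 89.28981018066406)
```

View pics/w2.png

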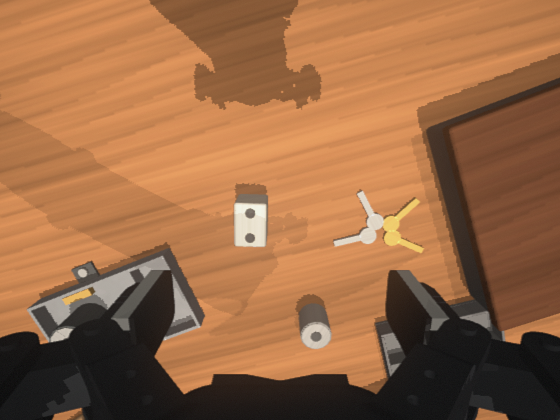

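Wrist view shows the block at (251,220), roller top at (315,335), keys at (385,225). All three views agree. I'll descend on the block.

Emit:
move_arm(
  increments=[
    [-0.0193,-0.0119,0.03,0.012],
    [-0.0193,-0.0119,0.03,0.012],
    [-0.0193,-0.0119,0.03,0.011],
    [0,0,0.036,0],
    [0,0,0.036,0],
  ],
)

```text
t: 1.87
ee_pos: [466.1, 270.4, 101.5]
ee_rot: [0.0, 0.149, 0.989, 0.001]
contact_force: [-0.0, 1.1, -1.6]
width: 0.999
gripper_force: 0.0
```

Emit:
move_arm(
  increments=[
    [0,0,0.035,0],
    [0,0,0.03,0],
    [0,0,0.015,0],
    [0,0,0,0],
    [0,0,0,0],
  ],
)

```text
t: 2.28
ee_pos: [464.7, 271.0, 22.1]
ee_rot: [-0.001, 0.147, 0.989, -0.0]
contact_force: [0.5, 0.5, 1.0]
width: 0.995
gripper_force: 0.0
```

Run:
```python
from h import *
c=grab('wrist');save(c,'w3.png');s=grab('side');v=s['img'][230:340,240:370];cv2.imwrite('pics/x3.png',cv2.cvtColor(np.hstack([cv2.resize(c['img'],(400,300)),cv2.resize(v,(355,300))]),cv2.COLOR_RGB2BGR))
plan([466.3,270,22],72.8)
```

```text
pos [466.3 271.4  23.8] tooly 73.0 shift [-0.4 -1.3  1.8] turn 0.004 tilt [ 0.001  0.001 -1.   ]
```

View pics/x3.png

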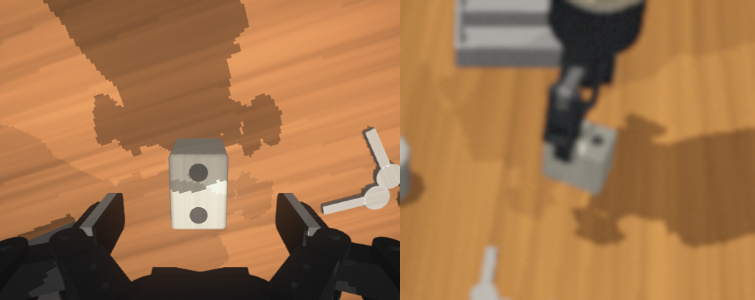

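The wrist crop shows the block centred between the open fingers (block at 198,190; tips at 110 and 290). Time to grip.

Emit:
move_arm(
  increments=[
    [0,-0.001,0.001,0],
    [0,0,0,0],
    [0,0,0,0],
    [0,0,0,0],
    [0,0,0,0],
  ],
  grip=0.02,
  grip_force=50,
)

```text
t: 2.8
ee_pos: [465.8, 269.2, 22.0]
ee_rot: [0.0, 0.148, 0.989, 0.0]
contact_force: [0.6, 0.6, -0.5]
width: 0.305
gripper_force: 0.0
```

Emit:
move_arm(
  increments=[
    [0,0,0,0],
    [0,0,0,0],
    [0,0,0,0],
    [0,0,0,0],
    [0,0,0,0],
  ],
)

```text
t: 3.22
ee_pos: [465.6, 269.0, 21.6]
ee_rot: [-0.0, 0.148, 0.989, -0.0]
contact_force: [-0.7, 0.5, 0.5]
width: 0.237
gripper_force: 0.0
```

Run:
```python
from h import *
c=grab('wrist');s=grab('side');v=s['img'][230:340,240:370];cv2.imwrite('pics/x4.png',cv2.cvtColor(np.hstack([cv2.resize(c['img'],(400,300)),cv2.resize(v,(355,300))]),cv2.COLOR_RGB2BGR))
W=pts(c);m=(abs(W[...,0]-466)<60)&(abs(W[...,1]-269)<60)&(W[...,2]>44)&(W[...,2]<56)
w=W[m]; print(len(w),w.mean(0),cv2.minAreaRect(w[:,:2].astype(np.float32)))
print(robot.state())
```

```text
6816 [460.69560237 271.61112131  50.99111634] ((466.2303466796875, 270.1498718261719), (38.11890411376953, 53.9725341796875), 72.89473724365234)
{'t': 3.3167, 'q': array([-0.75716063,  0.50884148,  0.18247112,  1.97927709, -0.14363346,
        0.66561386,  0.78878665]), 'joint_vel': array([-0.00177162, -0.00055107, -0.00023024,  0.00036884,  0.00095029,
        0.00058881,  0.00028252]), 'tau': array([ 3.09513496e-03, -6.15113354e+01,  3.58357452e+00, -2.13439858e+01,
        1.09649482e-02,  2.73078957e-03, -4.54660812e-05]), 'ee_pos': array([465.62641554, 269.04067446,  21.60223267]), 'ee_rot': array([-7.91180558e-06,  1.48396758e-01,  9.88927905e-01, -1.15478218e-05]), 'contact_force': array([-0.21268646,  0.51688789,  0.25411391]), 'torque': array([-0.00417021,  0.00023273,  0.00106605]), 'gripper_force': 0.0, 'width': 0.23604736845978186}
```

View pics/x4.png

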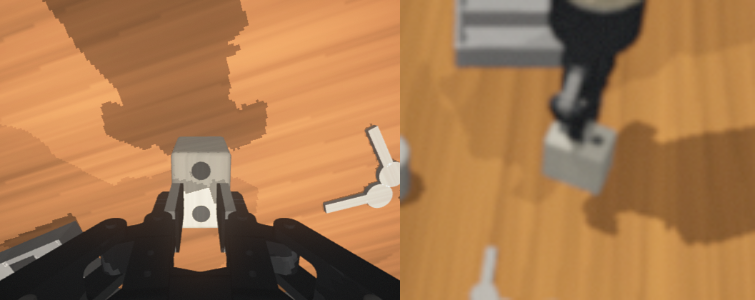

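The side crop shows the closed fingers standing above the block top at (575,130), so the grip missed without touching. I'll measure the fingertip height from depth.

Run:
```python
from h import *
for n in('side','scene','wrist'):
    W=pts(np.load(f'pics/{n}.npz') if n!='scene' else grab('scene'))
    m=(np.hypot(W[...,0]-465.6,W[...,1]-269)<60)&(W[...,2]>53)&(W[...,2]<200)
    w=W[m]; print(n,len(w),np.percentile(w[:,2],[0,1,5,20,50]).round(1), w[np.argsort(w[:,2])[:6]].round(0).tolist())
    if n=='wrist':
        z=W[...,2]; 
        # finger mask rows at image 560x420: left finger ~ col 225-255,row 255-345
        for (a,b) in((225,255),(310,335)):
            for r in range(250,350,10): print(r,W[r,a:b:5].round(0)[:,2])
```

```text
side 621 [ 53.1  59.1  71.5 117.2 158.1] [[451.0, 267.0, 53.0], [489.0, 272.0, 53.0], [476.0, 280.0, 54.0], [444.0, 279.0, 54.0], [464.0, 288.0, 54.0], [454.0, 259.0, 57.0]]
scene 1046 [ 53.3  62.   71.7 105.7 139.2] [[482.0, 272.0, 53.0], [470.0, 264.0, 53.0], [467.0, 280.0, 57.0], [459.0, 255.0, 58.0], [467.0, 251.0, 60.0], [471.0, 278.0, 60.0]]
wrist 48909 [ 53.   70.4  89.9 114.5 130.9] [[453.0, 278.0, 53.0], [451.0, 272.0, 53.0], [478.0, 269.0, 53.0], [487.0, 269.0, 53.0], [450.0, 263.0, 53.0], [456.0, 278.0, 53.0]]
250 [ 2.  1.  1. 48. nan 52.]
260 [ 2.  1.  1. 67. 68. 67.]
270 [68. 68. 68. 77. 77. 77.]
280 [78. 78. 85. 85. 86. 86.]
290 [86. 87. 93. 94. 93. 93.]
300 [105. 103. 101.  97.  98.  93.]
310 [107. 109. 107. 108.  96.  95.]
320 [114. 113. 112. 113.  97.  95.]
330 [124. 125. 125. 114.  97.  96.]
340 [128. 129. 128. 118.  98.  97.]
250 [53. 52. 51.  2.  1.]
260 [69. nan 67.  1.  1.]
270 [77. 77. 78. 68. 68.]
280 [85. 85. 85. 86. 77.]
290 [93. 93. 93. 93. 86.]
300 [ 97.  97. 101. 102. 104.]
310 [ 97.  99. 108. 108. 108.]
320 [ 97.  99. 113. 114. 113.]
330 [ 97. 100. 118. 124. 125.]
340 [ 96. 102. 123. 129. 129.]
```

Emit:
move_arm(
  increments=[
    [0,0.001,0,0],
    [0,0,0,0],
    [0,0,0,0],
    [0,0,0,0],
    [0,0,0,0],
  ],
  grip=0.0854,
)

```text
t: 3.78
ee_pos: [465.9, 270.1, 21.6]
ee_rot: [0.0, 0.148, 0.989, 0.0]
contact_force: [-0.2, 1.4, -0.2]
width: 0.922
gripper_force: 0.0
```

Run:
```python
from h import *
s=robot.state();print(s['t'],s['width']);p,R=tool()
for n in('side','scene','wrist'):
    W=pts(grab(n)); L=(W-p)@R
    m=(abs(L[...,0])<25)&(abs(L[...,1])>30)&(abs(L[...,1])<62)&(L[...,2]>-80)&(W[...,2]>8)
    for sg in(1,-1):
        k=L[m&(np.sign(L[...,1])==sg)]; k=k[np.argsort(-k[:,2])]
        print(n,sg,len(k),np.percentile(k[:,2],[100,99,97,90]).round(1) if len(k) else '',k[:4].round(0).tolist())
```

```text
3.7833 0.9223909150817667
side 1 51 [-49.6 -50.3 -51.7 -55.4] [[9.0, 45.0, -50.0], [-8.0, 45.0, -51.0], [11.0, 46.0, -52.0], [10.0, 44.0, -53.0]]
side -1 27 [-51.7 -51.7 -51.7 -52.8] [[5.0, -38.0, -52.0], [12.0, -41.0, -52.0], [7.0, -39.0, -52.0], [10.0, -39.0, -54.0]]
scene 1 70 [-49.1 -50.2 -51.2 -53.7] [[1.0, 43.0, -49.0], [-9.0, 42.0, -51.0], [-4.0, 43.0, -51.0], [3.0, 42.0, -52.0]]
scene -1 67 [-49.2 -50.2 -51.2 -55.3] [[10.0, -48.0, -49.0], [2.0, -50.0, -51.0], [-9.0, -46.0, -51.0], [-10.0, -50.0, -53.0]]
wrist 1 2539 [-50.2 -51.9 -53.4 -56.6] [[-2.0, 44.0, -50.0], [-1.0, 44.0, -51.0], [4.0, 44.0, -51.0], [-1.0, 44.0, -51.0]]
wrist -1 2547 [-50.  -51.7 -53.2 -56.7] [[-1.0, -43.0, -50.0], [-5.0, -42.0, -50.0], [-1.0, -42.0, -51.0], [5.0, -43.0, -51.0]]
```

All three views put the open fingertips 50 mm behind the reported TCP. Shut, they would be about 37 mm behind, so the reported TCP is off along z. I'll correct for that and go 35 mm lower.

Emit:
move_arm(
  increments=[
    [0,0,0.018,0],
    [0,0,0.017,0],
    [0,0,0,0],
    [0,0,0,0],
  ],
)

```text
t: 4.27
ee_pos: [465.3, 269.5, -13.8]
ee_rot: [-0.001, 0.148, 0.989, -0.001]
contact_force: [-1.3, -0.2, -0.3]
width: 0.998
gripper_force: 0.0
```

Emit:
move_arm(
  increments=[
    [0,0,0,0],
    [0,0,0,0],
    [0,0,0,0],
    [0,0,0,0],
    [0,0,0,0],
  ],
  grip=0.02,
)

```text
t: 4.68
ee_pos: [466.4, 270.4, -12.6]
ee_rot: [0.0, 0.148, 0.989, 0.0]
contact_force: [-1.2, -1.4, 6.6]
width: 0.439
gripper_force: 51.2
```

Emit:
move_arm(
  increments=[
    [0,0,0,0],
    [0,0,0,0],
  ],
)

```text
t: 4.85
ee_pos: [466.4, 270.4, -12.6]
ee_rot: [0.0, 0.148, 0.989, 0.0]
contact_force: [-0.2, -0.1, 7.0]
width: 0.437
gripper_force: 51.2
```

Run:
```python
from h import *
p,R=tool()
for n in('side','scene','wrist'):
    W=pts(grab(n)); L=(W-p)@R
    m=(abs(L[...,0])<14)&(abs(L[...,1])>20)&(abs(L[...,1])<40)&(L[...,2]>-80)&(W[...,2]>8)
    k=L[m]; print(n,len(k),np.percentile(k[:,2],[100,99,97,90]).round(1) if len(k) else '')
plan([538.5-21.3*.993,128.1-21.3*.119,-8],96.86)
```

```text
side 58 [-21.2 -24.9 -30.2 -44. ]
scene 100 [-21.8 -23.7 -25.6 -40.1]
wrist 2335 [-42.8 -44.7 -46.4 -50.3]
pos [466.4 270.4 -12.6] tooly 72.93 shift [ -91.2 -123.5   -4.7] turn -0.418 tilt [ 0.001  0.001 -1.   ]
```

Block gripped: opening 37 mm, force 51 N. Lifting and turning to the case's angle.

Emit:
move_arm(
  increments=[
    [0,0,-0.02,0],
    [0,0,-0.025,-0.105],
    [0,0,-0.025,-0.105],
    [0,0,-0.015,-0.105],
    [0,0,0,-0.103],
  ],
)

```text
t: 5.42
ee_pos: [467.6, 271.0, 74.9]
ee_rot: [0.002, -0.063, 0.998, 0.001]
contact_force: [1.1, 0.2, -4.5]
width: 0.434
gripper_force: 51.7
```

Emit:
move_arm(
  increments=[
    [0,0,0,0],
    [0,0,0,0],
  ],
)

```text
t: 5.58
ee_pos: [465.5, 269.6, 71.4]
ee_rot: [-0.0, -0.058, 0.998, -0.0]
contact_force: [-0.1, 1.5, -3.4]
width: 0.431
gripper_force: 51.7
```

Run:
```python
from h import *
c=grab('wrist');W=pts(c); plan([538.5-21.3*.993,128.1-21.3*.119,-8],96.86)
m=(W[...,2]>24)&(W[...,2]<31)&(abs(W[...,0]-547)<75)&(abs(W[...,1]-56)<125)
w=W[m];print('rim',len(w),cv2.minAreaRect(w[:,:2].astype(np.float32)),np.median(w[:,2]))
a=np.radians(6.86);ex=np.array([np.cos(a),np.sin(a)]);ey=np.array([-ex[1],ex[0]])
def rimfit(W,tag):
    q=W[...,:2]-[547.2,55.6]; u=q@ex;v=q@ey;z=W[...,2]
    r=(z>24)&(z<31)
    for nm,mm,c in(('+xwall',r&(u>40)&(u<62)&(abs(v)<90),u),('-xwall',r&(u<-40)&(u>-62)&(abs(v)<90),u),('+ywall',r&(v>88)&(v<106)&(abs(u)<45),v),('cross',r&(v>38)&(v<60)&(abs(u)<45),v)):
        print(tag,nm,mm.sum(),np.percentile(c[mm],[2,50,98]).round(1) if mm.sum() else'', np.polyfit((v if nm[1]=='x' else u)[mm],c[mm],1).round(4) if mm.sum()>9 else '')
rimfit(W,'wrist')
for n in('scene','side'): rimfit(pts(grab(n)),n)
save(c,'w5.png')
```

```text
pos [465.3 269.5  71. ] tooly 96.67 shift [ -35.1 -149.    79. ] turn -0.003 tilt [-0.001 -0.001 -1.   ]
rim 3374 ((541.0958251953125, 113.42523193359375), (111.08988189697266, 87.57564544677734), 6.7999444007873535) 28.61641409802742
wrist +xwall 404 [40.7 52.  55.9] [-0.2785 60.0167]
wrist -xwall 787 [-54.3 -52.2 -41. ] [ -0.0845 -45.8491]
wrist +ywall 765 [ 97.1 100.3 101.6] [-2.10000e-03  9.98016e+01]
wrist cross 1326 [47.4 51.  52.5] [-1.00000e-03  5.05421e+01]
scene +xwall 116 [43.1 54.  56.3] [-1.1800e-02  5.3449e+01]
scene -xwall 128 [-54.6 -51.1 -41.7] [ 9.90000e-03 -5.10516e+01]
scene +ywall 66 [ 94.   96.9 100.6] [5.00000e-03 9.70708e+01]
scene cross 67 [44.4 47.5 52.9] [ 0.     48.0631]
side +xwall 68 [42.3 52.  54. ] [-1.54000e-02  5.13541e+01]
side -xwall 33 [-55.7 -53.  -42. ] [ -0.0653 -47.9629]
side +ywall 85 [ 95.8 100.  103.5] [-1.00000e-04  9.95278e+01]
side cross 61 [46.7 50.5 53.9] [1.10000e-02 5.05917e+01]
```

View pics/w5.png

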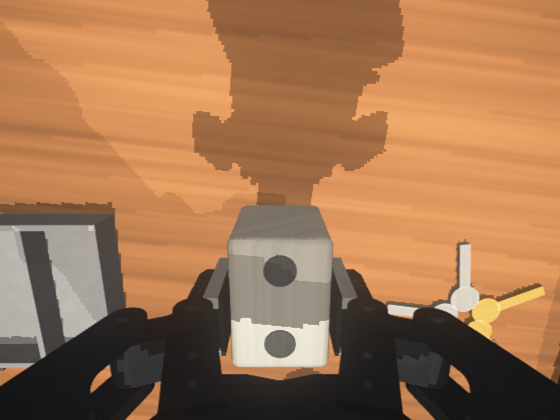

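The wrist view shows the block held upright at (280,310) and the case at left, its pocket end around (105,220–360). I'll move above the pocket's -x half.

Emit:
move_arm(
  increments=[
    [-0.007,-0.0295,0.004,0],
    [-0.007,-0.0295,0.004,0],
    [-0.007,-0.0295,0.004,0],
    [-0.007,-0.0295,0.004,0],
    [-0.007,-0.0295,0.004,0],
  ],
)

```text
t: 6.15
ee_pos: [518.2, 126.4, 50.8]
ee_rot: [-0.001, -0.059, 0.998, -0.0]
contact_force: [-0.7, -1.1, -3.8]
width: 0.435
gripper_force: 51.7
```

Emit:
move_arm(
  increments=[
    [0,0,0.01,0],
    [0,0,0,0],
    [0,0,0,0],
  ],
)

```text
t: 6.4
ee_pos: [517.5, 127.8, 40.8]
ee_rot: [-0.001, -0.059, 0.998, -0.0]
contact_force: [-0.7, 0.3, -3.6]
width: 0.438
gripper_force: 51.5
```

```bash
cat >> h.py <<'E'
a_=np.radians(6.84);ex=np.array([np.cos(a_),np.sin(a_)]);ey=np.array([-ex[1],ex[0]])
PK=np.array([538.9,129.5])
def look(n,zl=24,zh=31,d=None):
    W=pts(d if d is not None else grab(n)); q=W[...,:2]-PK; u=q@ex;v=q@ey;z=W[...,2]; r=(z>zl)&(z<zh)
    for nm,mm,c in(('+x',r&(u>47)&(u<60)&(abs(v)<20),u),('-x',r&(u<-47)&(u>-60)&(abs(v)<20),u),('+y',r&(v>18)&(v<33)&(abs(u)<45),v),('-y',r&(v<-18)&(v>-33)&(abs(u)<45),v)):
        print(n,nm,mm.sum(),np.percentile(c[mm],[3,50,97]).round(1) if mm.sum()>8 else'')
    return W,u,v,z
E
python3 - <<'E'
from h import *
plan([517.4,126.9,-7],96.84)
for n in('wrist','side','scene'): look(n)
E
```

```text
pos [517.5 127.8  40.8] tooly 96.79 shift [ 0.1 -0.9 47.8] turn -0.001 tilt [-0.002 -0.    -1.   ]
wrist +x 0 
wrist -x 651 [-54.6 -52.9 -50.6]
wrist +y 145 [22.7 25.  26.6]
wrist -y 239 [-26.7 -24.8 -22.7]
side +x 14 [49.6 51.2 53.5]
side -x 15 [-56.1 -54.6 -52.2]
side +y 78 [20.8 25.  28.1]
side -y 28 [-26.1 -23.5 -20.5]
scene +x 20 [51.  53.4 55.7]
scene -x 20 [-55.2 -51.8 -49.5]
scene +y 44 [19.9 22.3 27.2]
scene -y 74 [-29.5 -26.5 -23. ]
```

The wrist camera confirms the pocket centre: walls at ±24.8 mm, symmetric. Lowering.

Emit:
move_arm(
  increments=[
    [0,-0.001,0.02,0],
    [0,0,0.016,0],
    [0,0,0.005,0],
    [0,0,0.003,0],
    [0,0,0,0],
  ],
)

```text
t: 6.97
ee_pos: [518.3, 127.3, -2.4]
ee_rot: [-0.0, -0.06, 0.998, 0.0]
contact_force: [-0.6, 1.1, -3.8]
width: 0.436
gripper_force: 51.5
```

Emit:
move_arm(
  increments=[
    [0,0,0.002,0],
    [0,0,0.001,0],
    [0,0,0,0],
  ],
)

```text
t: 7.22
ee_pos: [518.9, 127.0, -4.9]
ee_rot: [0.0, -0.06, 0.998, 0.0]
contact_force: [0.2, -0.6, -4.0]
width: 0.44
gripper_force: 51.5
```

Emit:
move_arm(
  increments=[
    [0.001,0,0.001,0],
    [0,0,0.001,0],
    [0,0,0.001,0],
    [0,0,0,0],
    [0,0,0,0],
  ],
)

```text
t: 7.63
ee_pos: [517.5, 126.7, -7.6]
ee_rot: [0.0, -0.06, 0.998, 0.0]
contact_force: [-2.7, -1.5, 8.7]
width: 0.439
gripper_force: 53.1
```

The force rose from -4 to +9 N, so the block is on the floor. Release and lift.

Emit:
move_arm(
  increments=[
    [0,0,0,0],
    [0,0,0,0],
    [0,0,0,0],
    [0,0,-0.01,0],
    [0,0,-0.03,0],
  ],
  grip=0.0854,
)

```text
t: 8.05
ee_pos: [514.9, 125.9, 29.5]
ee_rot: [-0.003, -0.06, 0.998, -0.001]
contact_force: [0.5, 1.1, -1.3]
width: 1.001
gripper_force: 0.0
```

Emit:
move_arm(
  increments=[
    [0,0,-0.04,0],
    [0,0,-0.04,0],
    [0,0,-0.03,0],
    [0,0,0,0],
    [0,0,0,0],
  ],
)

```text
t: 8.47
ee_pos: [518.9, 127.1, 144.3]
ee_rot: [0.002, -0.06, 0.998, 0.001]
contact_force: [-0.5, 0.6, -0.5]
width: 0.997
gripper_force: 0.0
```

Run:
```python
from h import *
for n in('wrist','side'):
    W,u,v,z=look(n); m=(z>50)&(z<60)&(abs(u)<50)&(abs(v)<24); w=np.stack([u[m],v[m]],-1); print('block',cv2.minAreaRect(w.astype(np.float32)),np.median(z[m]),np.percentile(w,[2,98],axis=0).round(1))
W=W if False else pts(np.load('pics/wrist.npz'))
m=(abs(W[...,0]-629)<50)&(abs(W[...,1]-308)<50)&(W[...,2]>44)&(W[...,2]<56)
if m.sum()>20: w=W[m]; print('roller',cv2.minEnclosingCircle(w[:,:2].astype(np.float32)))
plan([629.2,308.5,-13],96.84)
```

```text
wrist +x 304 [51.1 52.3 55.6]
wrist -x 330 [-54.6 -52.2 -47.8]
wrist +y 506 [22.7 24.5 26.5]
wrist -y 508 [-26.7 -24.6 -22.8]
block ((-21.423404693603516, 0.29640769958496094), (38.01165771484375, 53.56910705566406), 89.95079040527344) 56.15482921255651 [[-47.2 -17.8]
 [  3.9  18.3]]
side +x 10 [50.9 51.2 53.5]
side -x 18 [-56.5 -54.4 -50.5]
side +y 98 [19.3 24.7 27.9]
side -y 30 [-26.3 -23.5 -20. ]
block ((-22.763071060180664, 0.9859733581542969), (53.16986083984375, 41.780601501464844), 2.5364294052124023) 54.77003997789359 [[-47.9 -17.3]
 [  2.1  20.1]]
pos [517.  126.6 141.5] tooly 96.89 shift [-133.3  167.2  154.5] turn 0.001 tilt [-0. -0. -1.]
```

Block seated at u=-21.4, v=0.3 mm in the pocket, square and flat. Now the roller.

Emit:
move_arm(
  increments=[
    [-0.0222,0.0279,0.01,0],
    [-0.0222,0.0279,0.01,0],
    [-0.0222,0.0279,0.01,0],
    [-0.0222,0.0279,0.01,0],
    [-0.0222,0.0279,0.01,0],
  ],
)

```text
t: 8.98
ee_pos: [610.6, 279.4, 89.3]
ee_rot: [-0.001, -0.06, 0.998, -0.001]
contact_force: [0.8, -0.8, 0.5]
width: 1.003
gripper_force: 0.0
```

Emit:
move_arm(
  increments=[
    [-0.0222,0.0279,0.01,0],
    [0,0,0,0],
    [0,0,0,0],
  ],
)

```text
t: 9.23
ee_pos: [627.9, 310.4, 78.0]
ee_rot: [-0.002, -0.061, 0.998, -0.001]
contact_force: [-0.8, -0.6, -1.2]
width: 0.999
gripper_force: 0.0
```

Run:
```python
from h import *
W=pts(grab('wrist'))
m=(abs(W[...,0]-629)<40)&(abs(W[...,1]-308)<40)&(W[...,2]>46)&(W[...,2]<54)
w=W[m]; r=cv2.minAreaRect(w[:,:2].astype(np.float32)); print('roller',cv2.minEnclosingCircle(w[:,:2].astype(np.float32)),r,np.median(w[:,2]))
plan([r[0][0],r[0][1],-13],96.84)
```

```text
roller ((630.0398559570312, 308.6298828125), 19.97240447998047) ((630.181640625, 308.5504150390625), (39.35078048706055, 39.2685661315918), 26.988176345825195) 51.184818114513504
pos [628.4 308.4  79.1] tooly 96.93 shift [-2.1  0.1 92.1] turn 0.002 tilt [-0.003 -0.002 -1.   ]
```

Emit:
move_arm(
  increments=[
    [-0.0015,0,0.03,0],
    [0,0,0.03,0],
    [0,0,0.022,0],
    [0,0,0.01,0],
    [0,0,0,0],
  ],
)

```text
t: 9.7
ee_pos: [629.2, 306.4, -12.8]
ee_rot: [-0.002, -0.059, 0.998, -0.001]
contact_force: [-0.9, -0.0, 0.4]
width: 1.002
gripper_force: 0.0
```

Emit:
move_arm(
  increments=[
    [0,0,0,0],
    [0,0,0,0],
    [0,0,0,0],
    [0,0,0,0],
    [0,0,0,0],
  ],
  grip=0.02,
)

```text
t: 10.12
ee_pos: [632.2, 309.4, -8.4]
ee_rot: [0.001, -0.06, 0.998, 0.001]
contact_force: [-1.1, -1.6, 6.0]
width: 0.449
gripper_force: 50.1
```

Emit:
move_arm(
  increments=[
    [0,0,0,0],
    [0,0,0,0],
  ],
)

```text
t: 10.28
ee_pos: [632.2, 309.4, -8.4]
ee_rot: [0.001, -0.06, 0.998, 0.0]
contact_force: [-1.9, -1.5, 7.3]
width: 0.444
gripper_force: 50.1
```

Run:
```python
from h import *
W=pts(grab('wrist'));m=(abs(W[...,0]-629)<40)&(abs(W[...,1]-308)<40)&(W[...,2]>46)&(W[...,2]<54)
p,R=tool(); L=((W[m]-p)@R)[:,:2]; print(p,L.shape,cv2.minEnclosingCircle(L.astype(np.float32)))
```

```text
[632.18233147 309.33093181  -8.46704984] (8620, 2) ((6.009181976318359, 0.5037460327148438), 32.69350814819336)
```

Run:
```python
from h import *
d=np.load('pics/wrist.npz'); s=grab('side')
W=pts(d); p,R=tool(); L=(W-p)@R
m=(abs(L[...,1])<16)&(abs(L[...,0])<40)&(W[...,2]>40)&(W[...,2]<62)
w=L[m];print(len(w),np.percentile(w[:,0],[0,1,50,99,100]).round(1),np.linalg.lstsq(np.c_[w[:,:2],np.ones(len(w))],w[:,2],rcond=None)[0])
cv2.imwrite('pics/x6.png',cv2.cvtColor(np.hstack([d['img'][180:420,140:420],cv2.resize(s['img'][240:340,180:300],(288,240))]),cv2.COLOR_RGB2BGR))
```

```text
7547 [-18.6 -15.4   5.4  21.5  22. ] [ 7.60064475e-02 -1.56237279e-04 -5.94983341e+01]
```

View pics/x6.png

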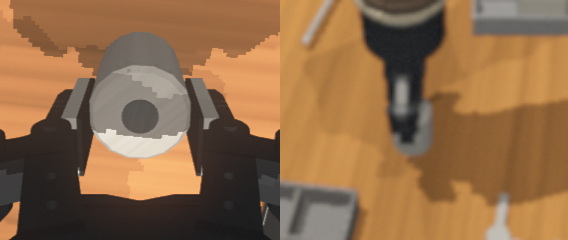

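The wrist crop shows the roller gripped between the pads, its top at (140,110), apparently upright. Lifting, then I'll check for tilt.

Emit:
move_arm(
  increments=[
    [0,0,-0.015,0],
    [0,0,-0.03,0],
    [0,0,-0.03,0],
    [0,0,0,0],
    [0,0,0,0],
  ],
)

```text
t: 10.8
ee_pos: [632.4, 309.7, 66.9]
ee_rot: [0.002, -0.06, 0.998, 0.001]
contact_force: [-0.4, -0.0, -4.6]
width: 0.447
gripper_force: 51.7
```

Run:
```python
from h import *
s=robot.state(); print(s['contact_force'],s['ee_pos'],s['width']*85.4)
W=pts(grab('wrist')); p,R=tool(); L=(W-p)@R
m=(abs(L[...,1])<15)&(abs(L[...,0])<40)&(L[...,2]>-66)&(L[...,2]<-40)
w=L[m]
k=np.ones(len(w),bool)
for i in range(15):
    c=np.linalg.lstsq(np.c_[w[k,:2],np.ones(k.sum())],w[k,2],rcond=None)[0]; r=w[:,2]-np.c_[w[:,:2],np.ones(len(w))]@c; k=r<max(1.2,6-i); 
print(c.round(4),k.sum(),len(w)); t=w[abs(r)<1.5]; print(np.percentile(t[:,0],[0.3,99.7]))
g=(abs(L[...,1])<24)&(abs(L[...,0])<30)&(abs(L[...,2]-L[...,0]*c[0]-L[...,1]*c[1]-c[2])<1.2); print(cv2.minEnclosingCircle(L[g][:,:2].astype(np.float32)))
plan([*(PK+28.3*ex),-4],96.84)
```

```text
[-0.41964492 -0.02183895 -4.60566454] [632.39800337 309.71087623  66.9151004 ] 38.18319201493341
[ 2.7000e-03 -4.0000e-04 -6.1659e+01] 6162 7783
[-17.39046379  19.83083398]
((2.3802671432495117, -0.04403192922472954), 24.968233108520508)
pos [631.  309.   64.9] tooly 96.89 shift [  84.7 -167.2   68.8] turn 0.001 tilt [ 0.  0. -1.]
```

Upright and held: slope 0.003, roller 1.2 mm off along tool x. Moving over the pocket's +x half.

Emit:
move_arm(
  increments=[
    [0.0167,-0.0334,0.003,0],
    [0.0167,-0.0334,0.003,0],
    [0.0167,-0.0334,0.003,0],
    [0.0167,-0.0334,0.003,0],
    [0.0167,-0.0334,0.003,0],
  ],
)

```text
t: 11.27
ee_pos: [565.8, 131.3, 47.8]
ee_rot: [-0.002, -0.06, 0.998, -0.0]
contact_force: [0.5, 0.2, -4.5]
width: 0.445
gripper_force: 51.8
```

Emit:
move_arm(
  increments=[
    [0,0,0.01,0],
    [0,0,0,0],
    [0,0,0,0],
  ],
)

```text
t: 11.52
ee_pos: [570.5, 130.1, 40.2]
ee_rot: [0.002, -0.058, 0.998, -0.001]
contact_force: [2.8, -6.7, 10.3]
width: 0.449
gripper_force: 58.9
```

Run:
```python
from h import *
plan([*(PK+29.5*ex),-5],96.84)
W,u,v,z=look('wrist'); m=(z>53)&(z<58.5)&(u>-50)&(u<8)&(abs(v)<24); w=np.stack([u[m],v[m]],-1); print('block',len(w),np.percentile(w,[1,99],axis=0).round(1) if len(w) else '')
```

```text
pos [570.5 130.1  40.2] tooly 96.7 shift [ 2.1  3.2 45.2] turn -0.002 tilt [ 0.004 -0.002 -1.   ]
wrist +x 0 
wrist -x 708 [-54.1 -52.2 -50.4]
wrist +y 1109 [22.7 24.9 26.7]
wrist -y 1080 [-26.6 -24.5 -22.7]
block 9509 [[-46.8 -17.2]
 [  4.8  19.6]]
```

Unexpected contact force of 10 N. I'll back up and look.

Emit:
move_arm(
  increments=[
    [0,0,-0.02,0],
    [0,0,0,0],
    [0,0,0,0],
  ],
)

```text
t: 11.82
ee_pos: [568.1, 133.5, 59.0]
ee_rot: [-0.0, -0.06, 0.998, 0.0]
contact_force: [-0.5, 0.4, -4.5]
width: 0.449
gripper_force: 57.2
```

Run:
```python
from h import *
plan([*(PK+29.5*ex),-5],96.84); s=robot.state();print(s['contact_force'],s['torque'])
W,u,v,z=look('wrist'); m=(z>53)&(z<58.5)&(u>-50)&(u<8)&(abs(v)<24); w=np.stack([u[m],v[m]],-1); print('block',len(w),cv2.minAreaRect(w.astype(np.float32)),np.percentile(w,[1,99],axis=0).round(1) if len(w) else '')
c=np.load('pics/wrist.npz');d=grab('side')
cv2.imwrite('pics/x7.png',cv2.cvtColor(np.hstack([cv2.resize(c['img'],(400,300)),cv2.resize(d['img'][165:265,215:345],(390,300))]),cv2.COLOR_RGB2BGR))
p,R=tool(); L=(W-p)@R
m=(abs(L[...,1])<15)&(abs(L[...,0])<40)&(L[...,2]>-66)&(L[...,2]<-40);w=L[m];k=np.ones(len(w),bool)
for i in range(15):
    q=np.linalg.lstsq(np.c_[w[k,:2],np.ones(k.sum())],w[k,2],rcond=None)[0]; r=w[:,2]-np.c_[w[:,:2],np.ones(len(w))]@q; k=r<max(1.2,6-i)
print(q.round(4),np.percentile(w[abs(r)<1.5][:,0],[0.3,99.7]))
```

```text
pos [568.1 133.5  59. ] tooly 96.9 shift [-0.  -0.5 64. ] turn 0.001 tilt [-0.  0. -1.]
[-0.47911766  0.44130125 -4.45500289] [ 0.00044041 -0.01194974 -0.00140986]
wrist +x 0 
wrist -x 569 [-54.3 -52.2 -50.5]
wrist +y 990 [22.7 24.6 26.7]
wrist -y 998 [-26.6 -24.5 -22.7]
block 7699 ((-21.112625122070312, 0.3015556335449219), (37.96197509765625, 53.32515335083008), 89.9945068359375) [[-47.2 -18.1]
 [  4.7  18.7]]
[-1.6780e-01  1.6800e-02 -6.2798e+01] [-18.39375822  18.24677168]
```

View pics/x7.png

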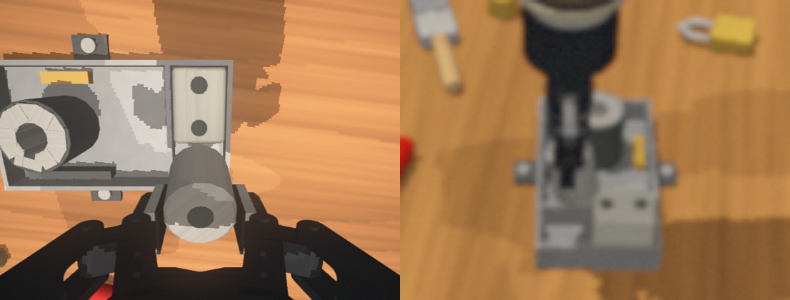

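The wrist crop shows the roller at (200,215), tilted about 0.17 rad in the pads: it caught the block's top edge. The block stayed put. I'll put the roller back on the open bench to stand it square, then regrasp lower.

Emit:
move_arm(
  increments=[
    [0,0,-0.02,0],
    [-0.0164,0.0333,0,0],
    [-0.0164,0.0333,0,0],
    [-0.0164,0.0333,0,0],
    [-0.0164,0.0333,0,0],
  ],
)

```text
t: 12.33
ee_pos: [616.8, 274.8, 78.1]
ee_rot: [-0.001, -0.06, 0.998, -0.0]
contact_force: [0.7, 0.5, -4.3]
width: 0.447
gripper_force: 57.1
```

Emit:
move_arm(
  increments=[
    [-0.0164,0.0333,0,0],
    [0,0,0.03,0],
    [0,0,0.03,0],
    [0,0,0.02,0],
    [0,0,0,0],
  ],
)

```text
t: 12.75
ee_pos: [625.6, 307.3, -6.7]
ee_rot: [-0.004, -0.061, 0.998, -0.002]
contact_force: [-1.4, 0.3, -4.1]
width: 0.445
gripper_force: 57.2
```

Emit:
move_arm(
  increments=[
    [0,0,0,0],
    [0,0,0.003,0],
    [0,0,0.002,0],
    [0,0,0.002,0],
    [0,0,0,0],
  ],
  grip_force=20,
)

```text
t: 13.17
ee_pos: [630.0, 308.3, -6.8]
ee_rot: [0.0, -0.06, 0.998, 0.0]
contact_force: [0.3, 0.3, -3.6]
width: 0.448
gripper_force: 57.2
```

Emit:
move_arm(
  increments=[
    [0,0,0.002,0],
    [0,0,0.002,0],
    [0,0,0,0],
    [0,0,0,0],
  ],
)

```text
t: 13.5
ee_pos: [630.5, 308.6, -8.7]
ee_rot: [0.001, -0.06, 0.998, 0.001]
contact_force: [-5.2, -2.6, 14.4]
width: 0.447
gripper_force: 59.4
```

Emit:
move_arm(
  increments=[
    [0,0,0.0015,0],
    [0,0,0.0015,0],
    [0,0,0,0],
    [0,0,0,0],
  ],
)

```text
t: 13.83
ee_pos: [630.9, 308.7, -9.0]
ee_rot: [0.001, -0.06, 0.998, 0.001]
contact_force: [-12.8, -6.7, 36.1]
width: 0.446
gripper_force: 61.8
```

Emit:
move_arm(
  increments=[
    [0,0,-0.003,0],
    [0,0,0,0],
    [0,0,0,0],
  ],
)

```text
t: 14.08
ee_pos: [630.9, 308.8, -8.8]
ee_rot: [0.001, -0.06, 0.998, 0.001]
contact_force: [-5.3, -3.3, 17.0]
width: 0.447
gripper_force: 59.6
```

Emit:
move_arm(
  increments=[
    [0,0,0,0],
    [0,0,0,0],
    [0,0,0,0],
    [0,0,0,0],
  ],
  grip=0.05,
)

```text
t: 14.42
ee_pos: [629.7, 308.4, -11.6]
ee_rot: [-0.0, -0.06, 0.998, 0.0]
contact_force: [-0.1, 0.1, -0.0]
width: 0.585
gripper_force: 0.0
```

Emit:
move_arm(
  increments=[
    [0,0,0,0],
    [0,0,0,0],
    [0,0,0,0],
  ],
  grip=0.0854,
)

```text
t: 14.67
ee_pos: [629.7, 308.3, -11.6]
ee_rot: [-0.0, -0.06, 0.998, -0.0]
contact_force: [0.4, -1.2, 0.1]
width: 0.975
gripper_force: 0.0
```

Run:
```python
from h import *
W=pts(grab('wrist')); s=robot.state(); print(s['width'],s['contact_force'])
m=(abs(W[...,0]-629)<32)&(abs(W[...,1]-308)<32)&(W[...,2]>44)&(W[...,2]<58)
w=W[m]; r=cv2.minAreaRect(w[:,:2].astype(np.float32)); print(cv2.minEnclosingCircle(w[:,:2].astype(np.float32)),r,np.median(w[:,2]),np.percentile(w[:,2],[2,98]))
plan([629,308,-15],96.84)
```

```text
0.9960217665315633 [-0.36833552  0.23778476 -1.02561235]
((622.4420166015625, 307.5458679199219), 20.236785888671875) ((622.35107421875, 307.4449157714844), (39.30099868774414, 39.57562255859375), 72.85595703125) 51.15434873412093 [46.29106157 52.5097709 ]
pos [629.7 308.3 -11.5] tooly 96.88 shift [ 0.7 -0.2  3.5] turn 0.001 tilt [-0. -0. -1.]
```

The roller stands upright again, at (622.4, 307.5). Regrasping it, centred and lower.

Emit:
move_arm(
  increments=[
    [0.0037,0,0,0],
    [0.0036,0,0.002,0],
    [0,0,0.002,0],
    [0,0,0,0],
    [0,0,0,0],
  ],
)

```text
t: 15.13
ee_pos: [622.3, 307.4, -15.6]
ee_rot: [-0.0, -0.06, 0.998, -0.0]
contact_force: [-0.7, -0.1, 0.0]
width: 0.996
gripper_force: 0.0
```

Run:
```python
from h import *
W=pts(grab('wrist'))
m=(abs(W[...,0]-622)<32)&(abs(W[...,1]-308)<32)&(W[...,2]>46)&(W[...,2]<58)
w=W[m]; r=cv2.minAreaRect(w[:,:2].astype(np.float32)); print(r)
plan([*r[0],-15],96.84)
```

```text
((622.2413940429688, 307.21502685546875), (39.57762908935547, 39.38744354248047), 30.934585571289062)
pos [622.5 307.5 -15.4] tooly 96.88 shift [ 0.2 -0.2 -0.4] turn 0.001 tilt [-0. -0. -1.]
```

Emit:
move_arm(
  increments=[
    [0,0,0,0],
    [0,0,0,0],
    [0,0,0,0],
    [0,0,0,0],
    [0,0,0,0],
  ],
  grip=0.02,
  grip_force=60,
)

```text
t: 15.6
ee_pos: [622.8, 307.5, -15.0]
ee_rot: [0.0, -0.06, 0.998, 0.0]
contact_force: [-1.3, -0.3, 2.8]
width: 0.445
gripper_force: 61.3
```

Emit:
move_arm(
  increments=[
    [0,0,0,0],
    [0,0,-0.01,0],
    [0,0,-0.03,0],
    [0,0,-0.035,0],
    [0,0,-0.015,0],
  ],
)

```text
t: 16.02
ee_pos: [623.8, 308.1, 78.8]
ee_rot: [0.002, -0.06, 0.998, 0.001]
contact_force: [1.1, 0.3, -3.5]
width: 0.449
gripper_force: 61.6
```

Emit:
move_arm(
  increments=[
    [0,0,0,0],
    [0,0,0,0],
  ],
)

```text
t: 16.18
ee_pos: [622.4, 307.5, 75.0]
ee_rot: [0.0, -0.06, 0.998, 0.0]
contact_force: [0.0, -0.6, -5.1]
width: 0.45
gripper_force: 61.5
```

```bash
cat >> h.py <<'E'
def held():
    W=pts(grab('wrist'));p,R=tool(); L=(W-p)@R
    m=(abs(L[...,1])<15)&(abs(L[...,0])<40)&(L[...,2]>-72)&(L[...,2]<-40);w=L[m];k=np.ones(len(w),bool)
    for i in range(15):
        q=np.linalg.lstsq(np.c_[w[k,:2],np.ones(k.sum())],w[k,2],rcond=None)[0]; r=w[:,2]-np.c_[w[:,:2],np.ones(len(w))]@q; k=r<max(1.2,6-i)
    print('top plane',q.round(4),'x range',np.percentile(w[abs(r)<1.5][:,0],[0.3,99.7]).round(1))
E
python3 - <<'E'
from h import *
held(); plan([*(PK+28.5*ex),70],96.84)
E
```

```text
top plane [ 5.30000e-03 -4.00000e-04 -6.78308e+01] x range [-19.   18.5]
pos [621.4 307.   73.4] tooly 96.89 shift [  74.6 -166.3    3.7] turn 0.001 tilt [-0.002 -0.001 -1.   ]
```

Emit:
move_arm(
  increments=[
    [0.0149,-0.0333,0,0],
    [0.0149,-0.0333,0,0],
    [0.0149,-0.0333,0,0],
    [0.0149,-0.0333,0,0],
    [0.0149,-0.0333,0,0],
  ],
)

```text
t: 16.65
ee_pos: [565.8, 131.2, 72.3]
ee_rot: [-0.002, -0.06, 0.998, -0.001]
contact_force: [1.4, 0.2, -4.7]
width: 0.447
gripper_force: 61.7
```

Emit:
move_arm(
  increments=[
    [0,0,0.01,0],
    [0,0,0,0],
    [0,0,0,0],
    [0,0,0,0],
  ],
)

```text
t: 16.98
ee_pos: [568.0, 134.7, 63.8]
ee_rot: [-0.001, -0.061, 0.998, 0.0]
contact_force: [0.6, 1.1, -3.9]
width: 0.447
gripper_force: 61.7
```

Run:
```python
from h import *
held(); plan([*(PK+28.3*ex),-10],96.84)
W,u,v,z=look('wrist'); m=(z>53)&(z<58.5)&(u>-50)&(u<8)&(abs(v)<24); w=np.stack([u[m],v[m]],-1); print('block',len(w),cv2.minAreaRect(w.astype(np.float32)))
```

```text
top plane [ 2.70000e-03  1.90000e-03 -6.60105e+01] x range [-17.5  19.5]
pos [568.3 134.9  64.1] tooly 97.0 shift [ 1.5 -1.9 74.1] turn 0.003 tilt [-0.001  0.001 -1.   ]
wrist +x 0 
wrist -x 559 [-54.3 -52.3 -50.5]
wrist +y 1006 [22.7 24.6 26.6]
wrist -y 1093 [-26.6 -24.4 -22.7]
block 7339 ((-20.753971099853516, 0.22975730895996094), (53.8843879699707, 37.97502136230469), 0.03670981526374817)
```

Emit:
move_arm(
  increments=[
    [0.001,-0.0015,0.01,0],
    [0,0,0.008,0],
    [0,0,0,0],
    [0,0,0,0],
    [0,0,0,0],
  ],
)

```text
t: 17.5
ee_pos: [567.6, 131.7, 46.4]
ee_rot: [-0.0, -0.06, 0.998, -0.0]
contact_force: [-0.0, -0.3, -4.9]
width: 0.449
gripper_force: 61.8
```

```bash
cat >> h.py <<'E'
def both():
    W,u,v,z=look('wrist'); p,R=tool()
    m=(z>53)&(z<58.5)&(u>-50)&(u<7.5)&(abs(v)<24); w=np.stack([u[m],v[m]],-1); print('block',len(w),cv2.minAreaRect(w.astype(np.float32))[:2])
    c=(u>6)&(u<54)&(abs(v)<15)&(z>p[2]+58)&(z<p[2]+72); zt=np.percentile(z[c],90)
    g=c&(abs(z-zt)<1.5); e=np.percentile(u[g],[0.3,99.7]); print('roller top',zt.round(1),'u',e.round(1),e.mean().round(1))
E
python3 - <<'E'
from h import *
both(); held(); plan([*(PK+28.3*ex),-10],96.84)
E
```

```text
wrist +x 0 
wrist -x 605 [-54.1 -52.2 -50.6]
wrist +y 1241 [22.7 24.5 26.6]
wrist -y 1190 [-26.6 -24.5 -22.7]
block 8788 ((-20.651479721069336, 0.2588005065917969), (37.9543571472168, 53.591285705566406))
roller top 113.5 u [10.1 46.4] 28.2
top plane [ 4.20000e-03  2.00000e-04 -6.62263e+01] x range [-17.9  19.3]
pos [567.9 131.7  46.8] tooly 96.88 shift [ 0.8  1.3 56.8] turn 0.001 tilt [ 0.  0. -1.]
```

Emit:
move_arm(
  increments=[
    [-0.0004,0.0012,0,0],
    [0,0,0,0],
    [0,0,0.012,0],
    [0,0,0.012,0],
    [0,0,0.01,0],
  ],
)

```text
t: 18.02
ee_pos: [567.7, 132.9, 11.7]
ee_rot: [-0.0, -0.06, 0.998, 0.0]
contact_force: [-0.3, 0.4, -5.8]
width: 0.448
gripper_force: 61.9
```

Emit:
move_arm(
  increments=[
    [0,0,0.01,0],
    [0,0,0.007,0],
    [0,0,0,0],
    [0,0,0,0],
  ],
)

```text
t: 18.35
ee_pos: [567.5, 132.7, -4.9]
ee_rot: [-0.001, -0.06, 0.998, -0.0]
contact_force: [0.1, -0.4, -3.9]
width: 0.443
gripper_force: 61.8
```

Emit:
move_arm(
  increments=[
    [0,0,0.002,0],
    [0,0,0,0],
    [0,0,0,0],
  ],
)

```text
t: 18.6
ee_pos: [568.2, 132.9, -6.0]
ee_rot: [0.0, -0.06, 0.998, 0.0]
contact_force: [0.7, 0.1, -4.0]
width: 0.446
gripper_force: 61.8
```

No contact yet and it is already inside the rim. Continuing in 1 mm steps.

Emit:
move_arm(
  increments=[
    [0,0,0.002,0],
    [0,0,0.0015,0],
    [0,0,0,0],
    [0,0,0,0],
  ],
)

```text
t: 18.93
ee_pos: [568.1, 132.9, -9.7]
ee_rot: [0.0, -0.06, 0.998, 0.0]
contact_force: [0.4, 0.3, -1.2]
width: 0.449
gripper_force: 63.2
```

Run:
```python
from h import *
both(); held(); print(robot.state()['contact_force'])
```

```text
wrist +x 0 
wrist -x 1380 [-54.4 -52.3 -50.4]
wrist +y 1524 [23.  24.9 26.7]
wrist -y 1686 [-26.7 -24.6 -22.7]
block 18582 ((-21.00566864013672, 0.27140235900878906), (37.980621337890625, 53.28700256347656))
roller top 57.4 u [10.7 47.1] 28.9
top plane [ 6.90000e-03  4.00000e-04 -6.63862e+01] x range [-17.5  39.9]
[ 0.48386159  0.03474083 -0.58329079]
```

Emit:
move_arm(
  increments=[
    [0,0,0.001,0],
    [0,0,0,0],
    [0,0,0,0],
  ],
)

```text
t: 19.28
ee_pos: [568.2, 133.0, -9.8]
ee_rot: [0.0, -0.06, 0.998, 0.0]
contact_force: [-3.6, -0.7, 10.1]
width: 0.446
gripper_force: 70.1
```

Emit:
move_arm(
  increments=[
    [0,0,0,0],
    [0,0,0,0],
    [0,0,0,0],
    [0,0,-0.01,0],
    [0,0,-0.03,0],
  ],
  grip=0.0854,
)

```text
t: 19.7
ee_pos: [565.0, 132.0, 26.5]
ee_rot: [-0.003, -0.06, 0.998, -0.001]
contact_force: [0.8, 0.0, 0.1]
width: 0.996
gripper_force: 0.0
```

Emit:
move_arm(
  increments=[
    [0,0,-0.04,0],
    [0,0,-0.04,0],
    [0,0,-0.04,0],
    [0,0,-0.03,0],
    [0,0,0,0],
  ],
)

```text
t: 20.12
ee_pos: [571.6, 133.7, 186.8]
ee_rot: [0.005, -0.06, 0.998, 0.001]
contact_force: [0.6, 0.5, -0.1]
width: 1.002
gripper_force: 0.0
```

Run:
```python
from h import *
W,u,v,z=look('wrist')
for nm,lo,hi in(('block',-50,7.2),('roller',7.8,51)):
    m=(z>50)&(z<62)&(u>lo)&(u<hi)&(abs(v)<24); w=np.stack([u[m],v[m]],-1); print(nm,len(w),cv2.minAreaRect(w.astype(np.float32)),np.percentile(z[m],[5,50,95]).round(1))
d=np.load('pics/wrist.npz'); save(d,'w8.png')
m=(z>57)&(z<66)&(np.hypot(u+8*0,v+118)<35)&(abs(u)<32); h=np.stack([u[m],v[m]],-1); print('hub',len(h),cv2.minEnclosingCircle(h.astype(np.float32)))
plan([530,-318,160])
for n in('scene','side'):
    W=pts(grab(n)); m=(abs(W[...,0]-540)<80)&(abs(W[...,1]+318)<80)&(W[...,2]>84)&(W[...,2]<100); w=W[m]; print(n,len(w),w.mean(0),cv2.minAreaRect(w[:,:2].astype(np.float32)))
```

```text
wrist +x 98 [51.3 53.6 55.4]
wrist -x 220 [-54.3 -52.6 -50.9]
wrist +y 450 [22.7 24.5 26.6]
wrist -y 452 [-26.6 -24.6 -22.7]
block 2859 ((-20.857532501220703, 0.3625640869140625), (53.38669967651367, 38.073875427246094), 0.14422011375427246) [54.4 56.2 57.5]
roller 1529 ((29.27393341064453, 0.3406085968017578), (38.97210693359375, 39.16114807128906), 65.7398910522461) [54.4 56.1 57.4]
hub 2691 ((0.437078058719635, -117.90868377685547), 27.117801666259766)
pos [570.2 133.5 183.6] tooly 96.87 shift [  94.1 -443.4   22.2] turn 0 tilt [ 0.007  0.002 -1.   ]
scene 542 [ 546.31511477 -325.43650712   90.9095189 ] ((540.2892456054688, -320.42205810546875), (22.562040328979492, 123.54789733886719), 67.0007553100586)
side 95 [ 516.03168975 -309.09213354   90.01765399] ((516.96240234375, -311.42352294921875), (21.148441314697266, 77.89851379394531), 71.67430114746094)
```

View pics/w8.png

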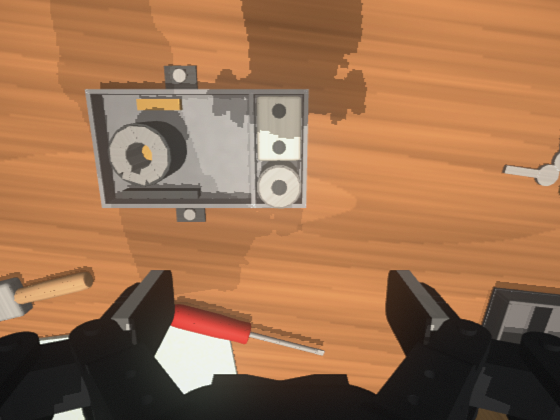

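Wrist view: block (279,125) and roller (279,187) stand side by side in the pocket, tops level; the hub is at (140,155). I'll get the keyway angle numerically from depth.

```bash
cat >> h.py <<'E'
HUB=PK+0.3*ex-118*ey
def keyway(W):
    q=W[...,:2]-HUB; r=np.hypot(q[...,0],q[...,1]); th=np.degrees(np.arctan2(q@ey,q@ex)); z=W[...,2]
    m=(r>12.3)&(r<15.3)&(z>-5)&(z<70)
    for a in range(-48,180,6):
        k=m&(abs((th-a+180)%360-180)<3)
        if k.sum(): print(a,k.sum(),(z[k]>57).mean().round(2),end=' | ')
    o=m&(z<56)&(abs(th)<50); print('\nopen mean angle (case frame deg)',np.degrees(np.arctan2(np.sin(np.radians(th[o])).mean(),np.cos(np.radians(th[o])).mean())),o.sum(), np.percentile(th[o],[5,50,95]) if o.any() else '')
    t=(z>57)&(z<66)&(r<35); print('hub circ',cv2.minEnclosingCircle(q[t].astype(np.float32)),np.median(z[t]))
E
python3 - <<'E'
from h import *
keyway(pts(np.load('pics/wrist.npz')))
print(HUB)
E
```

```text
-48 8 0.88 | -42 7 0.57 | -36 62 0.15 | -30 2 0.5 | 0 6 1.0 | 6 5 1.0 | 12 6 1.0 | 18 4 1.0 | 24 5 1.0 | 30 7 1.0 | 36 6 1.0 | 42 5 1.0 | 48 5 1.0 | 54 7 1.0 | 60 8 1.0 | 66 5 1.0 | 72 6 1.0 | 78 7 1.0 | 84 5 1.0 | 90 5 1.0 | 96 7 1.0 | 102 6 1.0 | 108 7 1.0 | 114 5 1.0 | 120 6 1.0 | 126 7 1.0 | 132 5 1.0 | 138 5 1.0 | 144 7 1.0 | 150 6 1.0 | 156 6 1.0 | 162 6 1.0 | 168 7 1.0 | 174 6 1.0 | 
open mean angle (case frame deg) -35.96477090500786 56 [-38.98962398 -35.65032324 -33.36617847]
hub circ ((0.1252371072769165, 0.10700860619544983), 27.117799758911133) 62.768593223509924
[553.25132967  12.37558181]
```

Keyway lies around -20° in the case frame. I'll take a better look from directly over the hub on the way.

Emit:
move_arm(
  increments=[
    [0.0079,-0.0295,0,0],
    [0.0079,-0.0295,0,0],
    [0.0079,-0.0295,0,0],
    [0.0079,-0.0295,0,0],
    [0,0,0,0],
  ],
)

```text
t: 20.68
ee_pos: [548.5, 4.1, 177.7]
ee_rot: [-0.002, -0.056, 0.998, -0.002]
contact_force: [-0.8, -0.2, 0.4]
width: 1.0
gripper_force: 0.0
```

Emit:
move_arm(
  increments=[
    [0,0,0,0],
    [0,0,0,0],
    [0,0,0,0],
  ],
)

```text
t: 20.93
ee_pos: [550.2, 13.2, 178.3]
ee_rot: [-0.001, -0.061, 0.998, 0.0]
contact_force: [-0.1, -0.4, -0.4]
width: 1.001
gripper_force: 0.0
```

Run:
```python
from h import *
W=pts(grab('wrist')); keyway(W)
q=W[...,:2]-HUB; r=np.hypot(q[...,0],q[...,1]); th=np.degrees(np.arctan2(q@ey,q@ex)); z=W[...,2]
t=(z>60)&(z<66)&(r>12)&(r<15.5); b=np.sort(th[t]); i=np.argmax(np.diff(b)); print('gap',b[i],b[i+1],(b[i]+b[i+1])/2)
for rr in(8,9.5,11,12.5,14,15.5,17):
    t=(z>60)&(abs(r-rr)<.8); h=np.histogram(th[t],np.arange(-60,61,6))[0]; print(rr,h)
t=(z>60)&(z<66)&(r<35); plan([521,-312.2,150],68)
# oil can etc near path, heights
for n in('scene',):
    V=pts(grab(n)); m=(V[...,2]>60)&(V[...,2]<170)&(V[...,1]<-150)&(V[...,0]>350)&(V[...,0]<800)&(abs(V[...,1])<550)
    w=V[m]; 
    for lo in range(-500,-150,50):
        k=w[(w[:,1]>=lo)&(w[:,1]<lo+50)]
        if len(k): print(lo,len(k),k.min(0).round(),k.max(0).round())
```

```text
-48 5 1.0 | -42 7 1.0 | -36 3 1.0 | -30 1 0.0 | -24 2 0.0 | -18 1 0.0 | -12 2 0.0 | 0 20 0.4 | 6 6 1.0 | 12 4 1.0 | 18 5 1.0 | 24 7 1.0 | 30 5 1.0 | 36 7 1.0 | 42 4 1.0 | 48 7 1.0 | 54 5 1.0 | 60 5 1.0 | 66 5 1.0 | 72 7 1.0 | 78 6 1.0 | 84 7 1.0 | 90 6 1.0 | 96 6 1.0 | 102 5 1.0 | 108 5 1.0 | 114 7 1.0 | 120 6 1.0 | 126 5 1.0 | 132 7 1.0 | 138 6 1.0 | 144 5 1.0 | 150 5 1.0 | 156 8 1.0 | 162 5 1.0 | 168 8 1.0 | 174 4 1.0 | 
open mean angle (case frame deg) -8.548397348807839 17 [-27.23454668  -2.47366757  -1.82186606]
hub circ ((0.29030418395996094, -0.1700448989868164), 27.00775909423828) 62.870282742855636
gap -35.95387111085705 -1.4922318805222174 -18.723051495689635
8 [0 0 0 0 0 0 0 0 0 0 0 0 0 0 0 0 0 0 0 0]
9.5 [0 0 0 0 0 0 0 0 0 0 0 0 0 0 0 0 0 0 0 0]
11 [1 1 1 1 0 0 0 0 0 0 2 1 1 1 3 4 2 1 2 2]
12.5 [2 1 3 1 0 0 0 0 0 0 2 4 3 3 2 2 3 3 2 3]
14 [3 2 5 2 0 0 0 0 0 3 4 2 4 3 4 2 4 2 4 4]
15.5 [4 2 4 3 2 1 2 2 2 2 3 3 2 2 3 4 3 4 3 3]
17 [4 5 3 4 2 4 4 4 3 3 5 3 4 4 3 3 4 3 5 2]
pos [550.4  13.3 178.5] tooly 97.0 shift [  68.8 -319.5   28.4] turn 0.506 tilt [-0.001  0.    -1.   ]
-400 885 [ 582. -372.   60.] [ 726. -350.  133.]
-350 1145 [ 483. -350.   60.] [ 726. -300.  133.]
-300 16 [ 485. -300.   89.] [ 504. -295.   93.]
```

Keyway at -18.7° in the case frame, so -11.9° in the world. Hub centre is about (553.5, 12.3). Now the handle.

Emit:
move_arm(
  increments=[
    [0.0077,-0.0355,0,0],
    [0.0077,-0.0355,0,0],
    [0.0077,-0.0355,0,0],
    [0.0077,-0.0355,0,0],
    [0.0077,-0.0355,0,0],
  ],
)

```text
t: 21.45
ee_pos: [533.7, -169.6, 179.1]
ee_rot: [0.0, -0.061, 0.998, 0.0]
contact_force: [1.3, -0.2, -0.2]
width: 0.997
gripper_force: 0.0
```

Emit:
move_arm(
  increments=[
    [0.0077,-0.0355,0,0],
    [0.0077,-0.0355,0,0],
    [0.0077,-0.0355,0,0],
    [0.0077,-0.0355,0,0],
    [0,0,0,0.12],
  ],
)

```text
t: 21.87
ee_pos: [517.3, -322.5, 179.2]
ee_rot: [-0.0, 0.002, 1.0, -0.003]
contact_force: [-1.0, -0.8, 0.7]
width: 1.002
gripper_force: 0.0
```

Emit:
move_arm(
  increments=[
    [0,0,0,0.12],
    [0,0,0,0.12],
    [0,0,0,0.12],
    [0,0,0,0.02],
    [0,0,0,0],
  ],
)

```text
t: 22.28
ee_pos: [520.6, -312.7, 178.8]
ee_rot: [-0.0, 0.187, 0.982, 0.0]
contact_force: [0.2, -0.3, 0.3]
width: 1.0
gripper_force: 0.0
```

```bash
cat >> h.py <<'E'
def handle(W,zl,zh,c,rad=100):
    z=W[...,2]; m=(z>zl)&(z<zh)&(np.hypot(W[...,0]-c[0],W[...,1]-c[1])<rad); w=W[m][:,:2]
    mu=w.mean(0); 
    r=cv2.minAreaRect(w.astype(np.float32)); print('rect',r,len(w))
    # centre line of the bar: fit from points
    ax,ay,_,_=cv2.fitLine(w.astype(np.float32),cv2.DIST_HUBER,0,.01,.01).ravel()[:4]; e=np.array([ax,ay])*(1 if ax>0 else -1); n=np.array([-e[1],e[0]])
    t=(w-mu)@e; s=(w-mu)@n
    lo,hi=np.percentile(t,[.3,99.7]); print('bar angle',np.degrees(np.arctan2(e[1],e[0])).round(2),'t',lo.round(1),hi.round(1))
    mid=[]
    for a in np.arange(lo+5,hi-30,8):
        k=s[(t>a)&(t<a+8)]; 
        if len(k)>5: mid.append((a+4,(k.min()+k.max())/2,k.max()-k.min()))
    mid=np.array(mid); print(mid.round(1).tolist()); f=np.polyfit(mid[:,0],mid[:,1],1)
    e2=e+f[0]*n; e2/=np.linalg.norm(e2); n2=np.array([-e2[1],e2[0]]); p0=mu+f[1]*n; t2=(w-p0)@e2
    org=p0+e2*(t2.min()+40); print('refined angle',np.degrees(np.arctan2(e2[1],e2[0])),'origin from -end',org,'from ball end',p0+e2*(t2.max()-82))
E
python3 - <<'E'
from h import *
W=pts(grab('wrist')); p,R=tool(); print(p)
z=W[...,2]; m=(np.hypot(W[...,0]-521,W[...,1]+312)<45)&(z<105)&(z>40); print('heights',np.histogram(z[m],np.arange(40,106,5)))
handle(W,87,104,(535,-318)); plan([521,-312.2,60],68)
E
```

```text
[ 520.53681153 -312.85888967  178.90685842]
heights (array([   0,  205, 4865,  934,    1,    1,   10,   15,    5,   55, 2163,
          7,    0]), array([ 40,  45,  50,  55,  60,  65,  70,  75,  80,  85,  90,  95, 100,
       105]))
rect ((539.91064453125, -319.279296875), (22.60395050048828, 122.39806365966797), 66.89346313476562) 3021
bar angle -21.03 t -57.7 61.9
[[-48.7, -0.2, 15.2], [-40.7, -0.3, 15.3], [-32.7, 0.0, 14.6], [-24.7, -0.1, 14.7], [-16.7, 0.2, 15.6], [-8.7, 0.1, 15.8], [-0.7, 0.0, 15.9], [7.3, -0.1, 16.0], [15.3, -0.1, 16.0], [23.3, 0.2, 15.4], [31.3, 0.0, 15.6]]
refined angle -20.878986427194636 origin from -end [ 519.47224541 -313.20876713] from ball end [ 519.91368206 -313.37714991]
pos [ 520.5 -312.9  178.9] tooly 68.51 shift [ -0.2   0.8 118.9] turn 0.009 tilt [-0.  0. -1.]
```

Emit:
move_arm(
  increments=[
    [0.0006,-0.0006,0.035,-0.01],
    [0,0,0.035,0],
    [0,0,0.035,0],
    [0,0,0.03,0],
    [0,0,0.015,0],
  ],
)

```text
t: 22.75
ee_pos: [517.6, -312.2, 25.4]
ee_rot: [-0.002, 0.182, 0.983, 0.001]
contact_force: [-0.2, -0.2, 0.6]
width: 1.004
gripper_force: 0.0
```

Emit:
move_arm(
  increments=[
    [0,0,0,0],
    [0,0,0,0],
    [0,0,0,0],
  ],
)

```text
t: 23.0
ee_pos: [520.3, -314.4, 30.4]
ee_rot: [0.001, 0.183, 0.983, -0.0]
contact_force: [0.8, 0.6, 1.3]
width: 1.002
gripper_force: 0.0
```

Run:
```python
from h import *
W=pts(grab('wrist')); handle(W,87,97,(540,-319),75); plan([519.7,-313.3,24],69.1)
```

```text
rect ((517.79833984375, -310.5828552246094), (70.56476593017578, 93.80976104736328), 12.799556732177734) 9509
bar angle -21.15 t -34.1 39.1
[[-25.1, 0.1, 16.0], [-17.1, -0.1, 15.8], [-9.1, 0.1, 15.9], [-1.1, -0.2, 113.0], [6.9, -0.3, 86.4]]
refined angle -21.795394941069738 origin from -end [ 519.13016291 -313.22717003] from ball end [ 475.70611374 -295.86283786]
pos [ 520.5 -314.6   30.8] tooly 68.87 shift [1.3 0.9 6.8] turn -0.004 tilt [ 0.002 -0.001 -1.   ]
```

Emit:
move_arm(
  increments=[
    [0.0007,0.0007,0.003,0],
    [0,0,0,0],
    [0,0,0,0],
  ],
)

```text
t: 23.3
ee_pos: [519.3, -313.0, 26.7]
ee_rot: [0.0, 0.184, 0.983, -0.0]
contact_force: [0.1, -0.6, 0.3]
width: 0.995
gripper_force: 0.0
```

Emit:
move_arm(
  increments=[
    [0,0,0,0],
    [0,0,0,0],
    [0,0,0,0],
    [0,0,0,0],
    [0,0,0,0],
  ],
  grip=0.005,
  grip_force=90,
)

```text
t: 23.72
ee_pos: [518.9, -313.0, 26.1]
ee_rot: [-0.0, 0.184, 0.983, 0.0]
contact_force: [0.9, -0.1, 0.9]
width: 0.295
gripper_force: 0.0
```

Emit:
move_arm(
  increments=[
    [0,0,0,0],
    [0,0,0,0],
    [0,0,0,0],
    [0,0,0,0],
  ],
)

```text
t: 24.05
ee_pos: [519.1, -313.1, 26.3]
ee_rot: [0.0, 0.184, 0.983, 0.0]
contact_force: [-0.9, 0.5, 3.5]
width: 0.171
gripper_force: 88.6
```

Handle gripped at 89 N. Lifting it out of the stand.

Emit:
move_arm(
  increments=[
    [0,0,-0.01,0],
    [0,0,-0.02,0],
    [0,0,-0.025,0],
    [0,0,-0.025,0],
    [0,0,-0.02,0],
  ],
)

```text
t: 24.47
ee_pos: [518.9, -313.2, 128.0]
ee_rot: [0.0, 0.184, 0.983, -0.0]
contact_force: [0.9, -2.2, -2.4]
width: 0.17
gripper_force: 88.0
```

Emit:
move_arm(
  increments=[
    [0,0,0,-0.08],
    [0,0,0,-0.08],
    [0,0,0,0],
    [0,0,0,0],
  ],
)

```text
t: 24.8
ee_pos: [518.6, -312.9, 126.1]
ee_rot: [-0.0, 0.106, 0.994, 0.0]
contact_force: [0.4, 0.1, -2.6]
width: 0.17
gripper_force: 88.0
```

```bash
cat >> h.py <<'E'
def bar():
    "handle bar in the tool frame: visible top points either side of the fingers"
    W=pts(grab('wrist'));p,R=tool(); L=(W-p)@R
    m=(abs(L[...,0])<100)&(abs(L[...,1])<18)&(L[...,2]>-75)&(L[...,2]<-55); w=L[m]
    for a in range(-95,95,10):
        k=w[(w[:,0]>a)&(w[:,0]<a+10)]
        if len(k)>15:
            zt=np.percentile(k[:,2],10); kk=k[k[:,2]<zt+2.5]; print(a+5,len(kk),'y',kk[:,1].min().round(1),kk[:,1].max().round(1),((kk[:,1].min()+kk[:,1].max())/2).round(2),'z',np.median(kk[:,2]).round(2))
    print('x ends',np.percentile(w[:,0],[.2,99.8]).round(1))
E
python3 - <<'E'
from h import *
s=robot.state();print(s['contact_force'],s['width'],s['gripper_force']); bar(); plan([553.5,12.3,111],78.1)
E
```

```text
[ 0.4188151   0.11336317 -2.56935776] 0.17000490294232226 88.00716698169708
-30 339 y -7.2 8.1 0.47 z -66.85
-20 906 y -7.1 8.4 0.64 z -66.91
-10 996 y -8.5 9.5 0.49 z -66.97
0 127 y -8.4 9.6 0.64 z -74.57
10 386 y -13.1 14.6 0.73 z -72.79
20 1167 y -7.1 8.5 0.7 z -66.95
30 1230 y -7.0 8.7 0.82 z -66.93
40 558 y -6.5 8.6 1.03 z -66.56
x ends [-29.2  39.4]
pos [ 518.5 -312.9  125.9] tooly 77.8 shift [ 34.5 325.2  15.1] turn -0.005 tilt [-0.001  0.    -1.   ]
```

Handle held level, its axis about (-0.4, +0.6) mm from the tool axis. Carrying it to the hub.

Emit:
move_arm(
  increments=[
    [0.0039,0.0361,0,-0.012],
    [0.0039,0.0361,0,0],
    [0.0039,0.0361,0,0],
    [0.0039,0.0361,0,0],
    [0.0039,0.0361,0,0],
  ],
)

```text
t: 25.27
ee_pos: [535.4, -130.7, 125.9]
ee_rot: [-0.0, 0.1, 0.995, 0.0]
contact_force: [0.4, 0.6, -3.0]
width: 0.17
gripper_force: 88.3
```

Emit:
move_arm(
  increments=[
    [0.0039,0.0361,0,0],
    [0.0039,0.0361,0,0],
    [0.0039,0.0361,0,0],
    [0.0038,0.0361,0,0],
    [0,0,0,0],
  ],
)

```text
t: 25.68
ee_pos: [549.1, 22.2, 125.6]
ee_rot: [-0.001, 0.095, 0.995, 0.002]
contact_force: [0.6, 1.5, -2.7]
width: 0.173
gripper_force: 88.5
```

Emit:
move_arm(
  increments=[
    [0,0,0.015,0],
    [0,0,0.015,0],
    [0,0,0,0],
    [0,0,0,0],
    [0,0,0,0],
  ],
)

```text
t: 26.1
ee_pos: [549.1, 12.0, 96.5]
ee_rot: [0.0, 0.099, 0.995, -0.0]
contact_force: [-0.5, -0.1, -3.0]
width: 0.166
gripper_force: 88.5
```

Run:
```python
from h import *
W=pts(grab('wrist')); plan([553.0,11.8,80],78.5); keyway(W)
q=W[...,:2]-HUB; r=np.hypot(q[...,0],q[...,1]); t=(abs(W[...,2]-62.8)<1.5)&(r>20)&(r<35); w=q[t]
A=np.c_[2*w,np.ones(len(w))]; print(t.sum(), w.min(0),w.max(0))
look('wrist',d=np.load('pics/wrist.npz'))
```

```text
pos [549.5  12.1  96.9] tooly 78.6 shift [-3.5  0.4 16.9] turn 0.002 tilt [ 0.001  0.    -1.   ]
78 1 1.0 | 84 1 1.0 | 
open mean angle (case frame deg) nan 0 
hub circ ((-0.2845120429992676, -0.11411871016025543), 26.862165451049805) 62.626253159295715
856 [-26.69702309 -26.91587578] [12.11942117 26.37238727]
wrist +x 145 [51.2 52.6 55.6]
wrist -x 469 [-54.4 -52.3 -47.7]
wrist +y 100 [22.1 24.3 26.5]
wrist -y 1252 [-27.1 -24.8 -18.5]h.py:48: RuntimeWarning: Mean of empty slice.
  o=m&(z<56)&(abs(th)<50); print('\nopen mean angle (case frame deg)',np.degrees(np.arctan2(np.sin(np.radians(th[o])).mean(),np.cos(np.radians(th[o])).mean())),o.sum(), np.percentile(th[o],[5,50,95]) if o.any() else '')
  ret = ret.dtype.type(ret / rcount)
```

Emit:
move_arm(
  increments=[
    [-0.0035,0.0003,0,0],
    [0,0,0.007,0],
    [0,0,0,0],
    [0,0,0,0],
    [0,0,0,0],
  ],
)

```text
t: 26.57
ee_pos: [552.3, 12.0, 89.0]
ee_rot: [-0.0, 0.099, 0.995, -0.0]
contact_force: [0.5, -0.9, -2.0]
width: 0.172
gripper_force: 88.5
```

Run:
```python
from h import *
W=pts(grab('wrist')); plan([553.0,11.8,80],78.5)
q=W[...,:2]-HUB; r=np.hypot(q[...,0],q[...,1]); t=(abs(W[...,2]-62.8)<1.5)&(r<35); print('hub circ',cv2.minEnclosingCircle(q[t].astype(np.float32)))
bar(); plan([553.0,11.8,80],78.5)
```

```text
pos [552.4  12.   89.1] tooly 78.66 shift [-0.7 -0.1  9.1] turn 0.003 tilt [-0.  0. -1.]
hub circ ((-0.15781079232692719, -0.09901227056980133), 26.74350929260254)
-30 339 y -7.3 8.1 0.39 z -66.61
-20 893 y -7.2 8.4 0.6 z -66.69
-10 451 y -8.6 9.8 0.63 z -67.43
0 165 y -8.4 9.6 0.59 z -74.5
10 411 y -13.2 14.5 0.66 z -73.17
20 1162 y -6.9 8.5 0.77 z -66.75
30 1235 y -7.1 8.6 0.76 z -66.73
40 567 y -6.9 8.2 0.65 z -66.31
x ends [-28.8  39.5]
pos [552.5  12.   89.2] tooly 78.66 shift [-0.6 -0.1  9.2] turn 0.003 tilt [ 0.  0. -1.]
```

Aligned within 0.6 mm. I'll nudge and lower slowly while watching the force.

Emit:
move_arm(
  increments=[
    [-0.0006,0,0,0],
    [0,0,0.005,0],
    [0,0,0.005,0],
    [0,0,0,0],
    [0,0,0,0],
  ],
)

```text
t: 27.08
ee_pos: [552.5, 11.9, 78.5]
ee_rot: [-0.001, 0.099, 0.995, -0.0]
contact_force: [0.3, -0.4, -2.5]
width: 0.172
gripper_force: 88.5
```

Emit:
move_arm(
  increments=[
    [0,0,0.004,0],
    [0,0,0,0],
    [0,0,0,0],
  ],
)

```text
t: 27.33
ee_pos: [552.9, 11.8, 74.9]
ee_rot: [-0.0, 0.099, 0.995, -0.0]
contact_force: [0.4, 0.4, -3.2]
width: 0.171
gripper_force: 88.5
```

Emit:
move_arm(
  increments=[
    [0,0,0.002,0],
    [0,0,0.002,0],
    [0,0,0,0],
    [0,0,0,0],
  ],
)

```text
t: 27.67
ee_pos: [552.9, 11.9, 71.0]
ee_rot: [-0.0, 0.099, 0.995, -0.0]
contact_force: [-0.8, 0.1, -3.3]
width: 0.17
gripper_force: 88.5
```

The tip is in the bore, no contact. Continuing.

Emit:
move_arm(
  increments=[
    [0,0,0.004,0],
    [0,0,0.004,0],
    [0,0,0,0],
    [0,0,0,0],
  ],
)

```text
t: 28.0
ee_pos: [552.7, 11.8, 62.7]
ee_rot: [-0.0, 0.099, 0.995, -0.0]
contact_force: [-0.1, -0.8, -2.7]
width: 0.174
gripper_force: 88.5
```

Emit:
move_arm(
  increments=[
    [0,0,0.002,0],
    [0,0,0.002,0],
    [0,0,0.001,0],
    [0,0,0,0],
    [0,0,0,0],
  ],
)

```text
t: 28.42
ee_pos: [553.0, 11.8, 58.1]
ee_rot: [-0.0, 0.099, 0.995, -0.0]
contact_force: [0.6, -0.6, -1.6]
width: 0.169
gripper_force: 88.5
```

Run:
```python
from h import *
plan([553.0,11.8,38],78.5); print(robot.state()['contact_force'],robot.state()['torque']); bar()
```

```text
pos [553.   11.8  58.1] tooly 78.66 shift [-0.  -0.  20.1] turn 0.003 tilt [-0. -0. -1.]
[ 0.58870529 -0.6296218  -1.64623504] [ 0.05701499  0.01451553 -0.01074383]
-30 326 y -7.3 8.0 0.39 z -66.64
-20 909 y -7.2 8.0 0.38 z -66.68
-10 506 y -8.6 9.8 0.57 z -67.25
0 160 y -8.4 9.6 0.62 z -74.48
10 403 y -13.2 14.5 0.66 z -73.5
20 1155 y -6.9 8.4 0.75 z -66.7
30 1244 y -7.1 8.6 0.75 z -66.72
40 570 y -6.9 8.5 0.79 z -66.32
x ends [-28.9  39.6]
```

Emit:
move_arm(
  increments=[
    [0,0,0.0015,0],
    [0,0,0.0015,0],
    [0,0,0,0],
    [0,0,0,0],
  ],
)

```text
t: 28.8
ee_pos: [552.9, 11.9, 55.0]
ee_rot: [-0.0, 0.099, 0.995, -0.0]
contact_force: [-0.4, 0.1, -2.6]
width: 0.172
gripper_force: 88.5
```

Emit:
move_arm(
  increments=[
    [0,0,0.0015,0],
    [0,0,0.0015,0],
    [0,0,0,0],
    [0,0,0,0],
  ],
)

```text
t: 29.13
ee_pos: [552.9, 11.9, 52.0]
ee_rot: [-0.0, 0.099, 0.995, -0.0]
contact_force: [0.9, 0.9, -2.2]
width: 0.165
gripper_force: 88.5
```

The key is in the keyway, with no resistance 8 mm past the rest height. Pushing on against the spring.

Emit:
move_arm(
  increments=[
    [0,0,0.002,0],
    [0,0,0.002,0],
    [0,0,0.002,0],
    [0,0,0.002,0],
    [0,0,0,0],
  ],
)

```text
t: 29.55
ee_pos: [553.3, 11.9, 44.1]
ee_rot: [0.0, 0.099, 0.995, 0.0]
contact_force: [-1.3, -0.7, 4.3]
width: 0.173
gripper_force: 89.2
```

Emit:
move_arm(
  increments=[
    [0,0,0.002,0],
    [0,0,0.001,0],
    [0,0,0.001,0],
    [0,0,0,0],
    [0,0,0,0],
  ],
)

```text
t: 29.97
ee_pos: [553.4, 11.9, 40.6]
ee_rot: [0.0, 0.099, 0.995, 0.0]
contact_force: [-0.5, -0.5, 7.1]
width: 0.172
gripper_force: 89.6
```

Emit:
move_arm(
  increments=[
    [0,0,0.001,0],
    [0,0,0.001,0],
    [0,0,0,0],
    [0,0,0,0],
  ],
)

```text
t: 30.3
ee_pos: [553.4, 11.9, 38.8]
ee_rot: [0.0, 0.099, 0.995, 0.0]
contact_force: [-2.4, 0.5, 8.5]
width: 0.171
gripper_force: 89.8
```

Emit:
move_arm(
  increments=[
    [0,0,0.001,0],
    [0,0,0,0],
    [0,0,0,0],
  ],
)

```text
t: 30.55
ee_pos: [553.5, 11.9, 38.3]
ee_rot: [0.001, 0.099, 0.995, 0.0]
contact_force: [-3.3, 0.6, 14.1]
width: 0.173
gripper_force: 91.1
```

Emit:
move_arm(
  increments=[
    [0,0,0.001,0],
    [0,0,0,0],
    [0,0,0,0],
  ],
)

```text
t: 30.8
ee_pos: [553.5, 11.9, 38.2]
ee_rot: [0.001, 0.099, 0.995, 0.0]
contact_force: [-8.3, 0.5, 25.8]
width: 0.172
gripper_force: 93.0
```

Run:
```python
from h import *
s=robot.state();print(s['contact_force'],s['ee_pos']); bar()
```

```text
[-8.25746748  0.52604778 25.84524954] [553.49064262  11.93543478  38.19266074]
-30 335 y -7.2 8.1 0.45 z -66.69
-20 902 y -7.1 8.0 0.45 z -66.79
-10 997 y -8.5 9.7 0.6 z -66.95
0 159 y -8.4 9.6 0.61 z -74.44
10 404 y -13.2 14.4 0.6 z -73.36
20 1155 y -7.2 8.4 0.64 z -66.95
30 1246 y -7.0 8.6 0.8 z -67.02
40 558 y -6.9 8.6 0.86 z -66.59
x ends [-28.9  39.5]
```

Hard stop at 38.2 mm with 26 N. The bar top at about 104 mm matches a flush collar (62 + 42). I'll check the packed parts and bystanders once more, then hand in.

Run:
```python
from h import *
W,u,v,z=look('wrist')
for nm,lo,hi in(('block',-50,7.2),('roller',7.8,51)):
    m=(z>50)&(z<62)&(u>lo)&(u<hi)&(abs(v)<24); w=np.stack([u[m],v[m]],-1); print(nm,len(w),cv2.minAreaRect(w.astype(np.float32)) if len(w) else '',np.percentile(z[m],[5,50,95]).round(1) if len(w) else '')
s=robot.state();print(s['t'],s['contact_force'],s['ee_pos'],s['gripper_force'])
print(robot.finish_job())
```

```text
wrist +x 258 [51.1 52.1 55.6]
wrist -x 816 [-54.4 -52.2 -47.7]
wrist +y 111 [22.2 24.3 26.8]
wrist -y 2392 [-27.1 -24.7 -18.4]
block 10639 ((-20.875473022460938, -0.10735511779785156), (38.948097229003906, 54.14019775390625), 89.67121124267578) [53.5 56.2 57.4]
roller 4928 ((28.92270851135254, -2.4704837799072266), (34.89936065673828, 39.90133285522461), 81.1329116821289) [52.6 56.1 57.3]
30.9 [-7.97861264  0.26047171 26.91939297] [553.49688742  11.94717177  38.19882395] 92.9880291223526
the job is handed in; nothing more can be done
None
```

The job is handed in at about 31 s: block and roller stand side by side, upright and flat in the pocket, and the handle is keyed into the hub with its collar flush, still gripped and pressed home at about 26 N; on the way the roller was set back on the bench once to be stood square and regrasped.

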